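Pry the axle clip off a recycling-trolley wheel

ROBOT

A 6-joint arm with a two-finger parallel gripper is mounted at the origin on the work surface. World frame = base frame: x ahead of the robot, y to its left, z up, the work surface at z = 0. Lengths are in mm, angles in rad, forces in N, time in s.
With the tool pointing down it reaches from about 350 to 925 mm from the base axis. Payload 6.4 kg.
Tool frame: the origin (TCP) lies between the finger pads; the fingertips stand 22 mm ahead of it and the grasp point (between the pads) lies 3 mm ahead of it; z points along the fingers, y is the direction in which the jaws open and shut (so a half turn about z gives the same grasp; the last joint's range is limited). The gripper opens to 85 mm and grips with 20 to 120 N. Pads are 22 mm wide; open, the fingers measure 114 mm over their backs; the gripper's body (76 mm by 85 mm) begins 54 mm behind the grasp point. The pads swing forward as they close: fully open they stand 13 mm farther back than shut.
Start: joints at [1.064, 0.245, 1.558, -0, 1.339, -0.174], TCP at [212.346, 614.348, 253.29] pointing down, gripper open.
Joint ranges: [-3.13, 3.13], [-1.02, 2.26], [0.13, 2.54], [-0.95, 4.09], [0.21, 2.88], [-2.74, 2.74]. Speed limits (rad/s): [2.57, 2.57, 3.14, 3.14, 3.14, 3.14].

INTERFACE

Orientations are given as a unit quaternion [w, x, y, z].
In Python, from rig import r gives the robot as it stands.
- The arm moves only by the tool step_arm, never from a script. Its argument "increments" is a list of rows, each an object of numbers: "fingers": the finger opening in mm, from 0 to 85.4; "tx", "ty", "tz": the shift along the tool's x, y, z in mm; "rx", "ry", "rz": the turn, a rotation vector about the tool's x, y, z in rad. In form: [{"fingers": .., "tx": .., "ty": .., "tz": .., "rx": .., "ry": .., "rz": ..}, ...]. A call has 1 to 5 rows; each row is the pose to reach, as a shift and turn from the pose measured when the call began, along the tool's axes at that moment; what a row does not reach only later rows make up. A row lasts 1/12 s, in which the tool goes at most 41.7 mm and 7.16 degrees, less where a joint would pass 70% of its speed; a pose out of reach is approached as far as the arm can. A call with a gripper value outside its range is refused whole. The fingers move at their own pace and stop on an object; "squeeze" is the grip in N (left out, the last holds). Time passes only in rows, so rows that repeat a pose let the fingers close. It gives the time, the measured TCP pose, the force and the opening at its end, in the units of the state.
- r.read_state(): the state, without advancing time (a new reading comes with each control period).
- r.read_camera(name): name is "scene" or "top" or "wrist"; returns a dict with "image" (480x640x3 uint8, red, green, blue), "fx", "fy", "cx", "cy" (pixels), "extrinsics" (4x4, takes a point from camera to world coordinates); the wrist camera has in their place "hand_eye" (4x4, takes a point from camera to tool coordinates, whose origin is the TCP and whose axes are the flange's). Camera axes: x right, y up, looking along -z (the intrinsics and any distortion apply to the point x, -y, -z); pixel columns grow to the right and rows downward; lengths in mm; the calibration is good to about 2 mm. A picture is of the moment at which its call begins: read the wrist's pose just before it. There is no depth.
- r.finish_job(): hands the job in, once; it reports no verdict.
The state is a dict: "time": time; "q": joint angles; "joint_velocities": joint speeds; "joint_torque": joint torques, N m; "ee_pos": TCP position; "ee_rot": TCP orientation; "wrist_force": force on the tool from outside, world axes, zero at the start; "moment": the same for the moment, N m; "opening": opening from 0.0 (shut) to 1.0 (fully open).
Only numpy, scipy, OpenCV 4.12 (cv2) and the standard library are available. Lean on these libraries where they do the work, as an engineer would, in place of code of your own. Each camera call takes 0.05 s, during which the arm holds its last target.

TASK

Take the hooked pick out of its rest and use it to pry the sprung clip out of the groove at the end of the trolley wheel's axle, so that the clip ends up lying flat on the wheel, well clear of the axle, and does not fly off. Be gentle: do not dig the pick hard into the axle, the washer or the clip, do not touch the clip with the gripper, and leave the other things on the bench alone. Afterwards lay the pick back in its rest and let go.

Things in the scene. Friction and masses are not known exactly. Their poses are not given: they have to be found in the camera images.
- wheel_unit: Wheel unit of a hand trolley, axle upright, bolted to the bench: dark flange plate 220 x 110 x 10 mm (long side along x), a 160 mm rubber-tyred wheel with grey centre (16 to 61 mm above the bench, turns stiffly), a plain washer on it, 80 mm across (61 to 64 mm), and the steel axle standing up through both. Fixed. Origin on the axle's line at bench height; z up.
- axle_end (a point): Centre of the flat top of the axle, 80 mm above the bench, 16 mm above the washer's top. The axle is 25 mm in diameter. The clip's groove runs round it just above the washer, from 64 to 69.5 mm above the bench; its floor is 19 mm in diameter. A push of over 20 N with the pick would mark axle or washer.
- clip: Flat E-shaped spring-steel clip in the groove, lying on the washer: 46 mm outside diameter, 4 mm thick, 24 g. Its band (inner radius 18.5 mm, 4.5 mm wide) has four 4 mm wide fingers reaching in to the groove: two fixed, 42 degrees either side of its +x; two sprung, 127 degrees either side; open at -x between these. Origin: ring centre at its underside; z up; +x to the middle of the closed back.
- clip_gap (a point): Middle of the prying gap, at the height of the clip's top, on the clip's +x axis, 15.5 mm from the ring's centre. The gap is open from above, between the axle's side (12.5 mm from the axle's line) and the band's inner face (18.5 mm), about 14 mm long between the two fixed fingers. Its floor is the washer, 4 mm below this point.
- clip_back (a point): Middle of the band's inner face at the closed back, half way up the clip, 18.5 mm from the ring's centre. Pulled from here along +x the clip resists more and more over its first 8 mm or so, up to 8 to 14 N, then snaps loose some 13 to 20 mm off the axle's line; drawn on freely it is clear once its centre is over 20 mm off. It can turn on the axle, and comes off only towards +x.
- pick: Telescopic steel pick with a 90-degree hook. Handle: black square bar 110 x 16 x 16 mm along x, origin at its centre. From its +x end a round shank 5.6 mm thick runs on at the same height to the hook, 4 mm thick with a round end, straight down to 22 mm below the handle's middle. The hook stands 105 to 135 mm along x from the handle's middle, as far as the shank happens to be drawn out (a stiff fit, it stays so). z up, hook down, as it starts in its rest. 75 g.
- rest: Grey bench rest for the pick, fixed: base 120 x 60 x 6 mm and two cheeks 52 mm wide and 6 mm thick, 46 mm either side of the middle along x, each with a notch 24 mm wide and 10 mm deep (floor 37, cheek top 47 mm above the bench). The handle lies along x in both notches, hook beyond the +x end; a gripper fits between the cheeks. Origin: centre of its underside; z up.
- rest_seat (a point): Where the middle of the pick's handle lies when the pick is in its rest: 45 mm above the bench, midway between the notches.
- drinks_can: Aluminium drinks can, 66 mm wide, 115 mm tall, standing; origin at the centre of its underside. Leave alone.
- jam_jar: Glass jar with steel lid, 68 mm wide, 105 mm tall, standing; origin at the centre of its underside. Leave alone.
- food_tin: Open steel food tin, 74 mm wide, 108 mm tall, standing; origin at the centre of its underside. Leave alone.
- spanner: Steel spanner 180 mm long lying flat; origin at its middle, on the bench. Leave alone.
Things that resemble listed ones, but are neither listed nor needed, are in the scene too. There is more than one size of the pick; the job needs the middle-sized.

How it is judged:
By the outcome, as a careful person would: the job done as asked, in the order asked, and still so for the second after the job is handed in, with the robot touching nothing.
It also fails if it takes over 51 s, if anything falls off the work surface, if the arm or the gripper's body presses on something with over 40 N, if the wrist force passes 120 N, or if a joint passes its speed limit or range.

## Working session

There is one attempt and no reset: what is moved stays moved. The work goes in short steps, Python scripts to look and compute and a tool call to move; the robot and the scene stay as the last step left them, time stands still between calls to the robot, and variables do not carry over. Pictures are saved under pics/ and viewed, and the job is handed in when it is done.

Besides the shell and the picture viewer there is one more tool, called after "Call:" as name([rows], argument=value, ...), one row to a line, values as JSON. step_arm: Moves the arm, as the interface text tells. Its arguments: {"type":"object","properties":{"increments":{"type":"array"},"squeeze":{"type":"number"}},"required":["increments"]}

```bash
ls; mkdir -p pics
python3 - <<'E'
from rig import r
import cv2,json,pickle
s=r.read_state();print(s)
for n in("scene","top","wrist"):
    c=r.read_camera(n);pickle.dump(c,open(f'pics/{n}0.pkl','wb'))
    cv2.imwrite(f'pics/{n}0.png',c['image'][:,:,::-1])
    print(n,{k:v for k,v in c.items() if k!='image'})
E
```

```text
pics
{'time': 0.0, 'q': array([ 1.06389298e+00,  2.45808978e-01,  1.55904028e+00,  4.00545548e-05,
        1.33871268e+00, -1.74117022e-01]), 'joint_velocities': array([-0.00100045,  0.0007151 ,  0.00085574, -0.00073352, -0.0012692 ,
        0.00049251]), 'joint_torque': array([ 1.83481738e-03, -4.29491293e+01, -3.26137340e+01, -2.78077363e-05,
        5.29027922e-03, -1.04299980e-05]), 'ee_pos': array([212.07660059, 613.87115013, 252.16942735]), 'ee_rot': array([-3.47207077e-04,  1.65630891e-01,  9.86187324e-01, -9.21603764e-04]), 'wrist_force': array([ 0.09968321,  1.02377562, -0.26787936]), 'moment': array([-0.01033184, -0.05044789,  0.02064354]), 'opening': 1.000328252878112}
scene {'fx': 459.614136569696, 'fy': 459.614136569696, 'cx': 321.7775163182977, 'cy': 241.8078248705638, 'extrinsics': array([[ 1.78491411e-01, -7.37402352e-01,  6.51443465e-01,
         1.19883756e+03],
       [ 9.83826830e-01,  1.43858844e-01, -1.06721140e-01,
        -8.94336014e+01],
       [-1.50194837e-02,  6.59956366e-01,  7.51153786e-01,
         8.13820641e+02],
       [ 0.00000000e+00,  0.00000000e
[... 271 characters left out ...]
9e-01,  2.56242813e-02, -9.91547475e-03,
         3.44581952e+00],
       [-4.57559198e-03,  2.00590015e-01,  9.79664591e-01,
         1.04985168e+03],
       [ 0.00000000e+00,  0.00000000e+00,  0.00000000e+00,
         1.00000000e+00]])}
wrist {'fx': 379.8784374409385, 'fy': 379.8784374409385, 'cx': 327.1151725362875, 'cy': 230.64401990413262, 'hand_eye': array([[ 1.05785167e-03,  9.61090279e-01,  2.76232434e-01,
         6.98634491e+01],
       [ 9.99999418e-01, -1.07535004e-03, -8.81235780e-05,
         3.05199938e-01],
       [ 2.12351844e-04,  2.76232366e-01, -9.61090857e-01,
        -1.20571938e+02],
       [ 0.00000000e+00,  0.00000000e+00,  0.00000000e+00,
         1.00000000e+00]])}
```

View pics/top0.png

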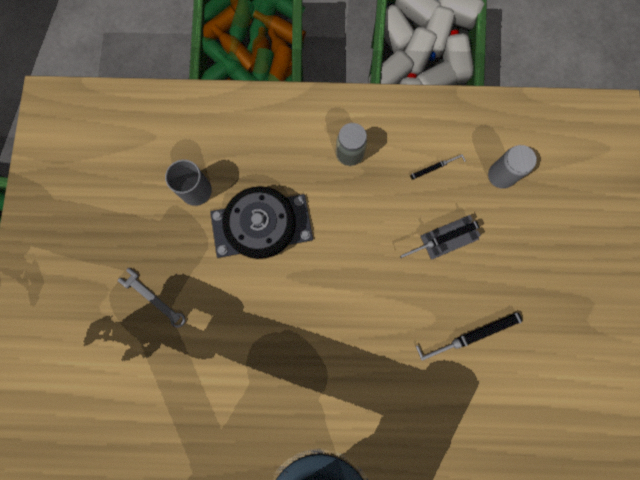

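View pics/scene0.png

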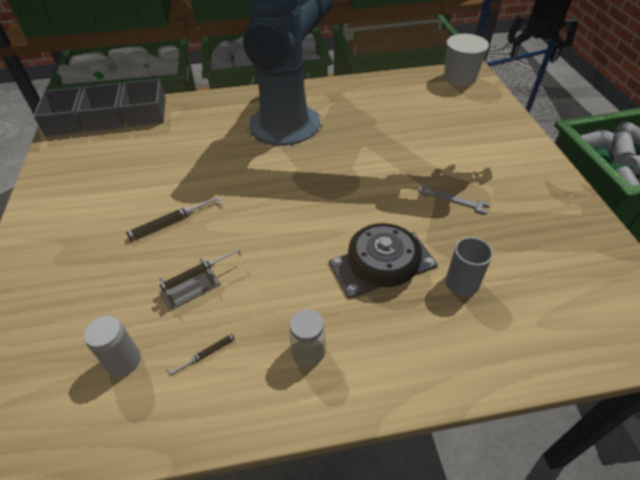

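View pics/wrist0.png

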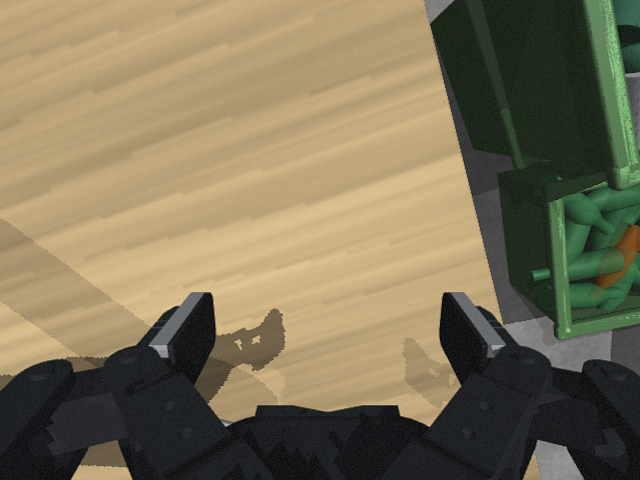

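The top view shows the wheel at about (260,220), the rest with the pick at about (452,237) with its hook at (403,256), and loose larger and smaller picks as decoys. Next I'll zoom in and measure.

```bash
cat > h.py <<'E'
import numpy as np,cv2,pickle
from scipy.spatial.transform import Rotation as R
def load(n): return pickle.load(open(f'pics/{n}.pkl','rb'))
def T_tool(s):
    q=s['ee_rot'];T=np.eye(4);T[:3,:3]=R.from_quat([q[1],q[2],q[3],q[0]]).as_matrix();T[:3,3]=s['ee_pos'];return T
def ext(c,s=None): return c['extrinsics'] if 'extrinsics' in c else T_tool(s)@c['hand_eye']
def ray(c,u,v,s=None):
    E=ext(c,s);d=np.array([(u-c['cx'])/c['fx'],-(v-c['cy'])/c['fy'],-1.]);return E[:3,3],E[:3,:3]@d
def plane(c,u,v,z,s=None):
    o,d=ray(c,u,v,s);return o+d*(z-o[2])/d[2]
def proj(c,p,s=None):
    E=ext(c,s);q=E[:3,:3].T@(np.asarray(p,float)-E[:3,3]);return c['cx']+c['fx']*q[0]/-q[2],c['cy']-c['fy']*q[1]/-q[2]
def tri(*rs):
    A=np.zeros((3,3));b=np.zeros(3)
    for o,d in rs:
        d=d/np.linalg.norm(d);M=np.eye(3)-np.outer(d,d);A+=M;b+=M@o
    return np.linalg.solve(A,b)
def crop(c,x,y,w,h,k,fn):
    im=c['image'][y:y+h,x:x+w,::-1];cv2.imwrite(fn,cv2.resize(im,None,fx=k,fy=k,interpolation=cv2.INTER_CUBIC))
E
python3 - <<'E'
from h import *
t=load('top0');s=load('scene0')
crop(t,200,180,120,85,6,'pics/a1.png');crop(t,390,205,105,65,7,'pics/a2.png')
crop(s,325,210,120,90,6,'pics/a3.png');crop(s,150,235,100,75,7,'pics/a4.png')
def pl(n,u,v,z):
    p=plane(t,u,v,z);print(n,p.round(1),np.round(proj(s,p),1))
pl('axle',260,218,80);pl('resthandle',452,236,45);pl('hook',403,256,34)
E
```

```text
axle [586.2 140.5  80. ] [382.1 241.6]
resthandle [ 564.9 -274.2   45. ] [187.6 273.3]
hook [ 519.9 -169.3   34. ] [237.  253.3]
```

View pics/a1.png

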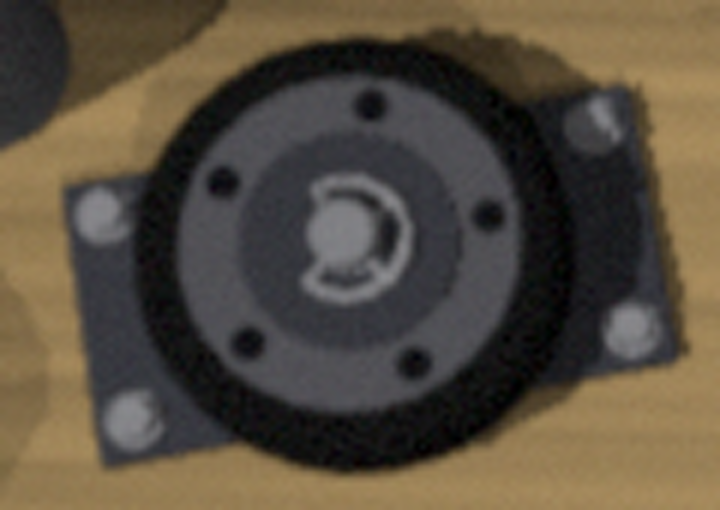

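View pics/a2.png

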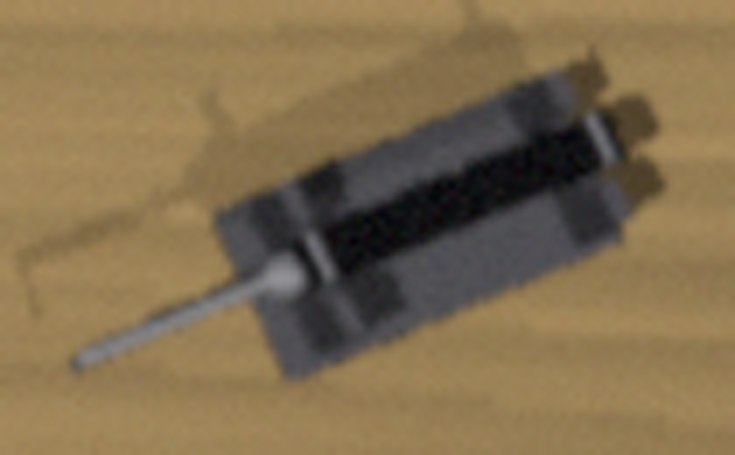

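View pics/a3.png

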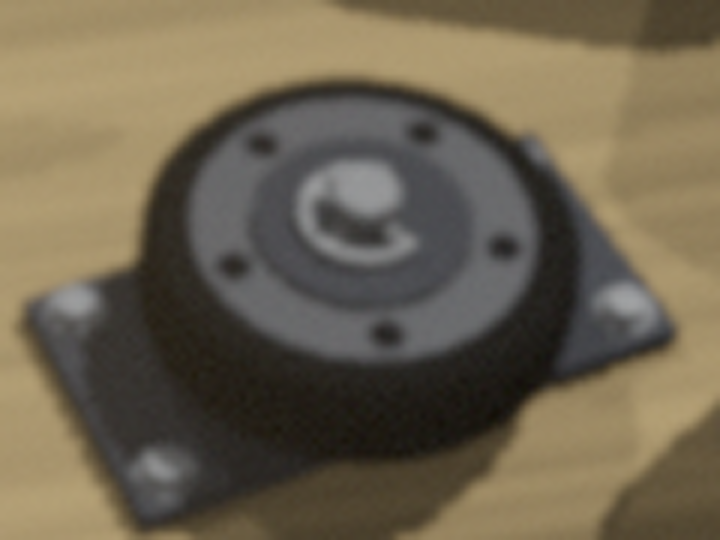

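View pics/a4.png

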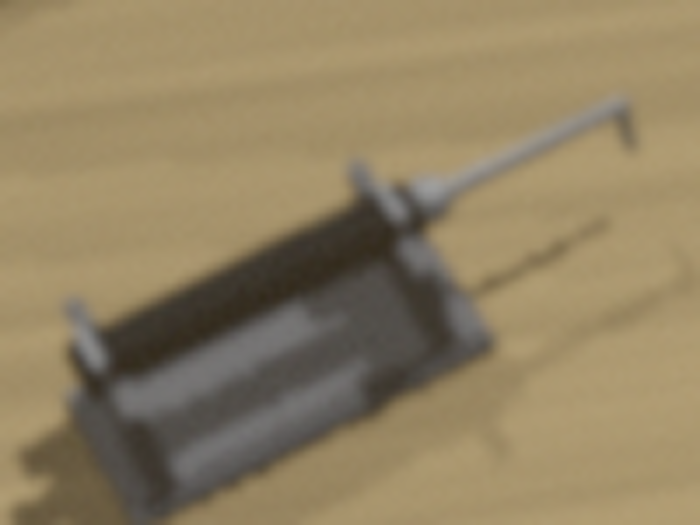

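```bash
cat >> h.py <<'E'
def inc(s,pos,yaw,pitch=0):
    """increment in tool axes to reach pos with tool x at world angle yaw(deg), z down"""
    T=T_tool(s);y=np.radians(yaw);x=np.array([np.cos(y),np.sin(y),0]);z=np.array([0,0,-1.]);
    Rd=np.stack([x,np.cross(z,x),z],1)
    d=T[:3,:3].T@(np.asarray(pos,float)-T[:3,3]);rv=R.from_matrix(T[:3,:3].T@Rd).as_rotvec()
    print('t',d.round(1),'r',rv.round(4))
def tyaw(s):
    T=T_tool(s);return np.degrees(np.arctan2(T[1,0],T[0,0]))
E
python3 - <<'E'
from h import *
from rig import r
t=load('top0');sc=load('scene0')
def c2(u,v):return 390+u/7,205+v/7
a=plane(t,*c2(612,138),45);b=plane(t,*c2(312,255),45);k=plane(t,*c2(78,362),45)
print(a,b,k)
d=b-a;print(np.linalg.norm(d),np.degrees(np.arctan2(d[1],d[0])),np.linalg.norm(k-a)-55, np.degrees(np.arctan2(*(k-a)[[1,0]])))
def c4(u,v):return 150+u/7,235+v/7
print(plane(sc,*c4(625,105),45))
s=r.read_state();print(tyaw(s))
# wheel view
inc(s,[586,155,190],100)
E
```

```text
[ 591.49742596 -330.41155049   45.        ] [ 551.93727401 -236.12005116   45.        ] [ 516.55581714 -163.42289392   45.        ]
102.25405844754071 112.760564520403 128.0340300514657 114.16971470329351
[ 520.91912096 -162.67360455   45.        ]
160.932104409475
t [-503.3 -311.6   62.8] r [-1.5000e-03  5.0000e-04  1.0635e+00]
```

Call:
step_arm([
  {"tx": -508,"ty": -325,"tz": 63,"rz": 1.0635},
  {"tx": -508,"ty": -325,"tz": 63,"rz": 1.0635},
  {"tx": -508,"ty": -325,"tz": 63,"rz": 1.0635},
  {"tx": -508,"ty": -325,"tz": 63,"rz": 1.0635},
  {"tx": -508,"ty": -325,"tz": 63,"rz": 1.0635},
])

```text
invalid input
```

```bash
python3 -c "
from h import *
from rig import r
s=r.read_state();print(s['time'],s['ee_pos'],tyaw(s));inc(s,[586,141,190],100)"
```

```text
0.15 [212.14407369 613.99405427 252.44193671] 160.932104409475
t [-507.9 -324.8   62.8] r [-1.5000e-03  5.0000e-04  1.0635e+00]
```

Call:
step_arm([
  {"fingers": 85,"tx": -508,"ty": -325,"tz": 63,"rx": 0,"ry": 0,"rz": 1.06},
  {"fingers": 85,"tx": -508,"ty": -325,"tz": 63,"rx": 0,"ry": 0,"rz": 1.06},
  {"fingers": 85,"tx": -508,"ty": -325,"tz": 63,"rx": 0,"ry": 0,"rz": 1.06},
  {"fingers": 85,"tx": -508,"ty": -325,"tz": 63,"rx": 0,"ry": 0,"rz": 1.06},
  {"fingers": 85,"tx": -508,"ty": -325,"tz": 63,"rx": 0,"ry": 0,"rz": 1.06},
])

```text
time: 0.57
ee_pos: [341.3, 450.0, 231.0]
ee_rot: [0.0, 0.463, 0.886, -0.001]
wrist_force: [0.7, 0.9, -0.6]
opening: 0.991
```

```bash
python3 -c "
from h import *
from rig import r
s=r.read_state();print(s['time'],s['ee_pos'],tyaw(s));inc(s,[586,141,190],100)"
```

```text
0.5667 [341.2557018  450.00070485 230.98563591] 124.80256849659021
t [-393.4   24.6   41.2] r [-0.0009  0.0009  0.4329]
```

Call:
step_arm([
  {"fingers": 85,"tx": -393,"ty": 25,"tz": 41,"rx": 0,"ry": 0,"rz": 0.433},
  {"fingers": 85,"tx": -393,"ty": 25,"tz": 41,"rx": 0,"ry": 0,"rz": 0.433},
  {"fingers": 85,"tx": -393,"ty": 25,"tz": 41,"rx": 0,"ry": 0,"rz": 0.433},
  {"fingers": 85,"tx": -393,"ty": 25,"tz": 41,"rx": 0,"ry": 0,"rz": 0.433},
  {"fingers": 85,"tx": -393,"ty": 25,"tz": 41,"rx": 0,"ry": 0,"rz": 0.433},
])

```text
time: 0.98
ee_pos: [470.0, 287.4, 209.6]
ee_rot: [0.0, 0.644, 0.765, -0.001]
wrist_force: [0.8, 0.3, 0.0]
opening: 0.993
```

```bash
python3 -c "
from h import *
from rig import r
s=r.read_state();print(s['time'],s['ee_pos'],tyaw(s));inc(s,[586,141,190],100)"
```

```text
0.9833 [469.9869799  287.36218942 209.56573738] 99.86903049674105
t [-164.1   89.2   19.7] r [-0.0008  0.001  -0.0023]
```

Call:
step_arm([
  {"fingers": 85,"tx": -164,"ty": 89,"tz": 20,"rx": 0,"ry": 0,"rz": 0},
  {"fingers": 85,"tx": -164,"ty": 89,"tz": 20,"rx": 0,"ry": 0,"rz": 0},
  {"fingers": 85,"tx": -164,"ty": 89,"tz": 20,"rx": 0,"ry": 0,"rz": 0},
  {"fingers": 85,"tx": -164,"ty": 89,"tz": 20,"rx": 0,"ry": 0,"rz": 0},
  {"fingers": 85,"tx": -164,"ty": 89,"tz": 20,"rx": 0,"ry": 0,"rz": 0},
])

```text
time: 1.4
ee_pos: [587.5, 137.4, 189.0]
ee_rot: [0.0, 0.645, 0.764, -0.001]
wrist_force: [-0.5, 1.2, 0.6]
opening: 0.995
```

Call:
step_arm([
  {"fingers": 85,"tx": 0,"ty": 0,"tz": 0,"rx": 0,"ry": 0,"rz": 0},
  {"fingers": 85,"tx": 0,"ty": 0,"tz": 0,"rx": 0,"ry": 0,"rz": 0},
])

```text
time: 1.57
ee_pos: [587.7, 136.2, 188.3]
ee_rot: [-0.0, 0.646, 0.763, -0.001]
wrist_force: [-0.3, -0.4, -1.0]
opening: 0.991
```

```bash
cat > snap.py <<'E'
import sys
from h import *
from rig import r
n=sys.argv[1]
for cam in sys.argv[2:]:
    s=r.read_state();c=r.read_camera(cam);c['s']=s;pickle.dump(c,open(f'pics/{n}_{cam}.pkl','wb'));cv2.imwrite(f'pics/{n}_{cam}.png',c['image'][:,:,::-1])
print(s['time'],s['ee_pos'],tyaw(s),s['joint_velocities'].round(3))
E
python3 snap.py w1 wrist
```

```text
1.5667 [587.74485252 136.20547678 188.29821117] 99.54758004133505 [ 0.047 -0.024  0.024  0.011  0.006  0.006]
```

View pics/w1_wrist.png

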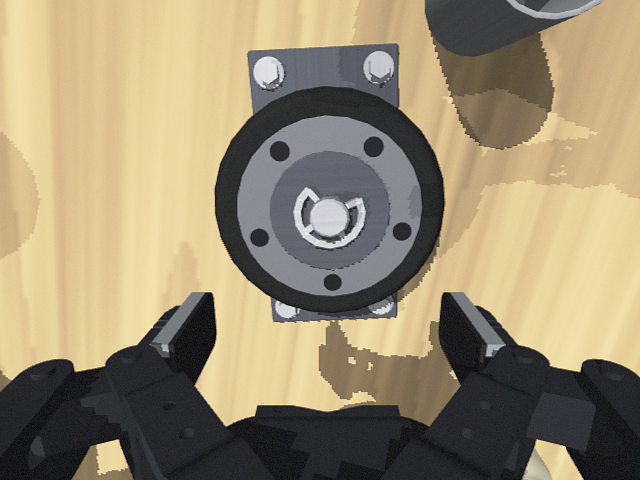

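The wrist view shows the axle top at about (329,216). The clip ring around it opens towards the image top (+tool x).

```bash
python3 -c "
from h import *
c=load('w1_wrist')
crop(c,285,172,90,90,8,'pics/b1.png')"
```

```text
(no output)
```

View pics/b1.png

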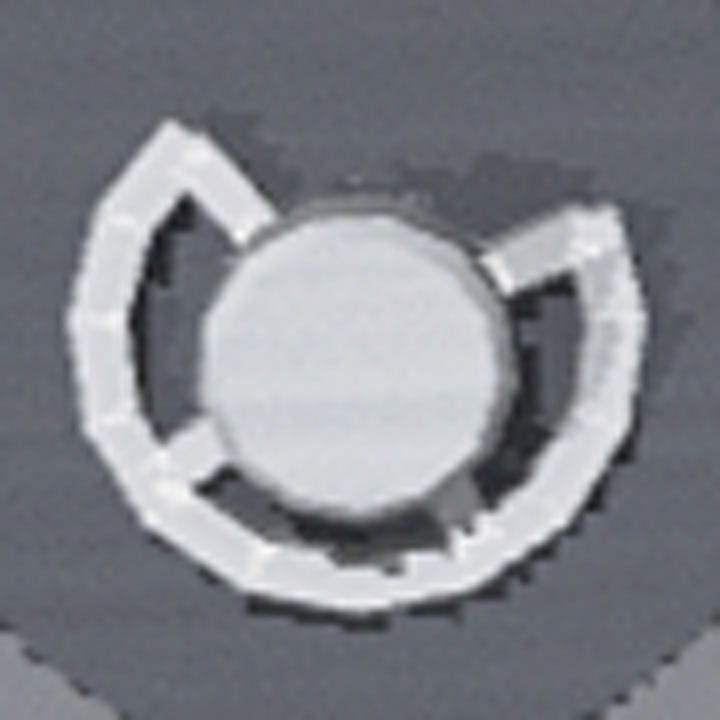

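```bash
cat > m1.py <<'E'
from h import *
from scipy.optimize import least_squares
c=load('w1_wrist');s=c['s']
P=lambda u,v,z:plane(c,285+(u+.5)/8-.5,172+(v+.5)/8-.5,z,s)
def circ(pts):
    pts=np.array(pts)[:,:2];f=lambda p:np.hypot(*(pts-p[:2]).T)-p[2]
    o=least_squares(f,[*pts.mean(0),20]);return o.x.round(2),np.abs(o.fun).max().round(2)
out=[(72,322),(88,425),(150,525),(250,590),(390,605),(480,585),(570,520),(630,425),(643,320),(620,215),(170,125),(100,215)]
print('clip',cl:=circ([P(u,v,67) for u,v in out]))
ax=[(205,360),(230,270),(290,222),(360,212),(440,230),(490,290),(500,370),(470,450),(420,495),(350,510),(275,480),(220,425)]
print('axle',circ([P(u,v,80) for u,v in ax]))
im=c['image'].astype(int)
# washer: dark blue-ish disc & tyre outer contour
g=cv2.cvtColor(c['image'],cv2.COLOR_RGB2GRAY)
cen=cl[0][:2]
for n,(u,v),z in[('s1',(180,165),68),('s2',(600,232),68),('f1',(185,460),68),('f2',(468,515),68)]:
    d=P(u,v,z)[:2]-cen;print(n,np.hypot(*d).round(1),np.degrees(np.arctan2(d[1],d[0])).round(1))
# wheel grey face outer rim from mask
E
python3 m1.py; tail -1 h.py
```

```text
clip (array([587.36, 148.17,  23.39]), np.float64(0.33))
axle (array([586.73, 149.62,  11.79]), np.float64(0.46))
s1 20.5 144.1
s2 21.5 34.8
f1 17.4 -135.4
f2 17.3 -48.7
    T=T_tool(s);return np.degrees(np.arctan2(T[1,0],T[0,0]))
```

```bash
python3 -c "
from h import *
from rig import r
t=load('top0');sc=load('scene0')
print(tri(ray(t,257.2,219.2),ray(sc,385.8,241.7)),plane(t,257.2,219.2,80),plane(sc,385.8,241.7,80))
s=r.read_state();print(s['time'],s['ee_pos'],tyaw(s));inc(s,[561,-257,190],113.5)"
```

```text
[584.664021   148.17415697  75.8649272 ] [583.48858412 146.31403531  80.        ] [588.12194614 148.12615473  80.        ]
1.6167 [587.09921816 137.41682405 188.48995185] 99.64685199068937
t [-384.5  -91.8   -0.8] r [-0.0023  0.001  -0.2418]
```

Call:
step_arm([
  {"fingers": 85,"tx": -384,"ty": -92,"tz": 0,"rx": 0,"ry": 0,"rz": -0.242},
  {"fingers": 85,"tx": -384,"ty": -92,"tz": 0,"rx": 0,"ry": 0,"rz": -0.242},
  {"fingers": 85,"tx": -384,"ty": -92,"tz": 0,"rx": 0,"ry": 0,"rz": -0.242},
  {"fingers": 85,"tx": -384,"ty": -92,"tz": 0,"rx": 0,"ry": 0,"rz": -0.242},
  {"fingers": 85,"tx": -384,"ty": -92,"tz": 0,"rx": 0,"ry": 0,"rz": -0.242},
])

```text
time: 2.03
ee_pos: [573.0, -64.5, 189.4]
ee_rot: [-0.0, 0.547, 0.837, -0.001]
wrist_force: [1.1, -1.0, 0.7]
opening: 0.993
```

```bash
python3 -c "
from h import *
from rig import r
s=r.read_state();print(s['time'],s['ee_pos'],tyaw(s));inc(s,[561,-257,190],113.5)"
```

```text
2.0333 [573.03306384 -64.54567745 189.37296293] 113.69653891622195
t [-171.4  -88.4   -0.4] r [-0.0021  0.0005  0.0034]
```

Call:
step_arm([
  {"fingers": 85,"tx": -166,"ty": -86,"tz": 0,"rx": 0,"ry": 0,"rz": 0},
  {"fingers": 85,"tx": -166,"ty": -86,"tz": 0,"rx": 0,"ry": 0,"rz": 0},
  {"fingers": 85,"tx": -166,"ty": -86,"tz": 0,"rx": 0,"ry": 0,"rz": 0},
  {"fingers": 85,"tx": -166,"ty": -86,"tz": 0,"rx": 0,"ry": 0,"rz": 0},
  {"fingers": 85,"tx": -166,"ty": -86,"tz": 0,"rx": 0,"ry": 0,"rz": 0},
])

```text
time: 2.45
ee_pos: [560.7, -253.3, 190.2]
ee_rot: [0.0, 0.547, 0.837, -0.001]
wrist_force: [0.6, -0.4, -1.1]
opening: 0.995
```

Call:
step_arm([
  {"fingers": 85,"tx": 0,"ty": 0,"tz": 0,"rx": 0,"ry": 0,"rz": 0},
  {"fingers": 85,"tx": 0,"ty": 0,"tz": 0,"rx": 0,"ry": 0,"rz": 0},
  {"fingers": 85,"tx": 0,"ty": 0,"tz": 0,"rx": 0,"ry": 0,"rz": 0},
])

```text
time: 2.7
ee_pos: [560.8, -251.3, 190.2]
ee_rot: [-0.0, 0.546, 0.838, -0.001]
wrist_force: [-0.3, 1.0, 0.0]
opening: 0.995
```

```bash
python3 snap.py w2 wrist
```

```text
2.7 [ 560.83159456 -251.27481586  190.1741746 ] 113.76198124156534 [ 0.013  0.     0.005 -0.003 -0.001 -0.003]
```

View pics/w2_wrist.png

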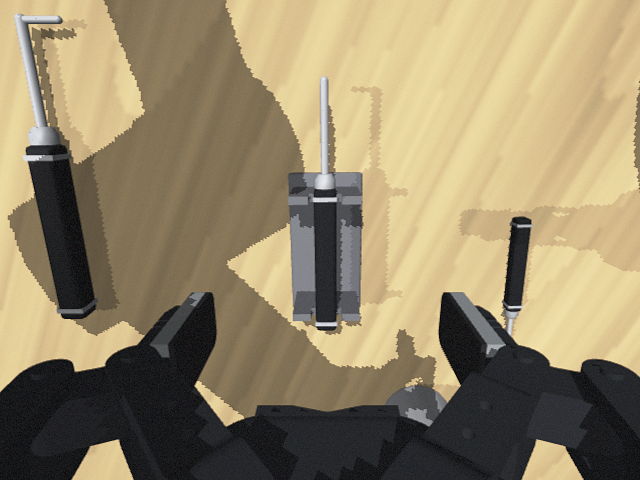

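The wrist view shows the pick in its rest nearly aligned with the tool: handle from (325,189) to (325,329), hook end at (324,78).

```bash
python3 -c "
from h import *
c=load('w2_wrist')
crop(c,280,70,90,100,6,'pics/c1.png')
crop(c,280,165,90,100,6,'pics/c2.png')
crop(c,280,250,90,90,6,'pics/c3.png')
a=[cv2.imread(f'pics/c{i}.png')[:540] for i in(1,2,3)]
cv2.imwrite('pics/c4.png',cv2.resize(np.hstack([x[:,120:380] for x in a]),None,fx=1,fy=1))"
```

```text
(no output)
```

View pics/c4.png

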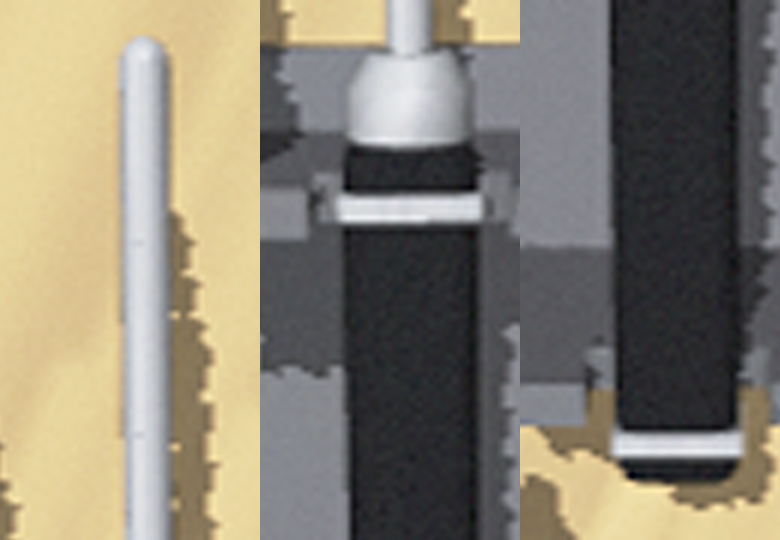

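```bash
cat > m2.py <<'E'
from h import *
c=load('w2_wrist');s=c['s'];T=T_tool(s)
def tl(u,v,z):
    p=plane(c,u,v,z,s);return p,(T[:3,:3].T@(p-T[:3,3]))
b1=tl(300+150/6,200,53.3);b2=tl(300+157/6,323.8,53.3)
e1=tl(325.2,189.5,53);e2=tl(326.2,330.3,53);h=tl(324.2,76.3,45)
for n,x in zip(['b1','b2','e1','e2','h'],[b1,b2,e1,e2,h]):print(n,x[0].round(1),x[1].round(1))
m=(b1[0]+b2[0])/2;d=b1[0]-b2[0];h_=h[0]-m
print('mid',m,'em',(e1[0]+e2[0])/2,'yaw',np.degrees(np.arctan2(d[1],d[0])),'hookd',np.hypot(*h_[:2]),np.degrees(np.arctan2(h_[1],h_[0])))
E
python3 m2.py
```

```text
b1 [ 552.4 -235.4   53.3] [ 18.1  -1.1 136.9]
b2 [ 591.7 -322.5   53.3] [-77.5  -0.2 137. ]
e1 [ 549.6 -228.7   53. ] [ 25.4  -0.9 137.1]
e2 [ 594.  -327.7   53. ] [-83.2  -0.2 137.3]
h [ 519.6 -162.1   45. ] [ 98.4  -1.6 145.1]
mid [ 572.04196281 -278.93666955   53.3       ] em [ 571.811723  -278.2094032   53.       ] yaw 114.26481336947099 hookd 128.06911346791466 114.19150838382143
```

```bash
python3 -c "
from h import *
from rig import r
s=r.read_state();print(s['time'],s['ee_pos'],tyaw(s));inc(s,[562.2,-256.8,47],114.2)"
```

```text
2.75 [ 560.89961336 -251.02638483  190.14428341] 113.79683578340304
t [ -5.6  -0.9 143.2] r [-0.0019  0.0012 -0.007 ]
```

Call:
step_arm([
  {"fingers": 50,"tx": -5.6,"ty": -0.9,"tz": 40,"rx": -0.002,"ry": 0.001,"rz": -0.007},
  {"fingers": 50,"tx": -5.6,"ty": -0.9,"tz": 80,"rx": -0.002,"ry": 0.001,"rz": -0.007},
  {"fingers": 50,"tx": -5.6,"ty": -0.9,"tz": 100,"rx": -0.002,"ry": 0.001,"rz": -0.007},
  {"fingers": 50,"tx": -5.6,"ty": -0.9,"tz": 100,"rx": -0.002,"ry": 0.001,"rz": -0.007},
  {"fingers": 50,"tx": -5.6,"ty": -0.9,"tz": 100,"rx": -0.002,"ry": 0.001,"rz": -0.007},
])

```text
time: 3.17
ee_pos: [561.9, -254.7, 89.4]
ee_rot: [-0.001, 0.542, 0.84, 0.0]
wrist_force: [0.4, 0.6, 0.0]
opening: 0.588
```

```bash
python3 snap.py w3 wrist; python3 -c "
from h import *
from rig import r
s=r.read_state();inc(s,[562.2,-256.8,47],114.2)"
```

```text
3.1667 [ 561.93937512 -254.6825882    89.36894608] 114.31646550896946 [-0.007 -0.043 -0.054 -0.001 -0.001 -0.001]
t [-0.4 -1.3 44.4] r [0.001  0.0014 0.0017]
```

View pics/w3_wrist.png

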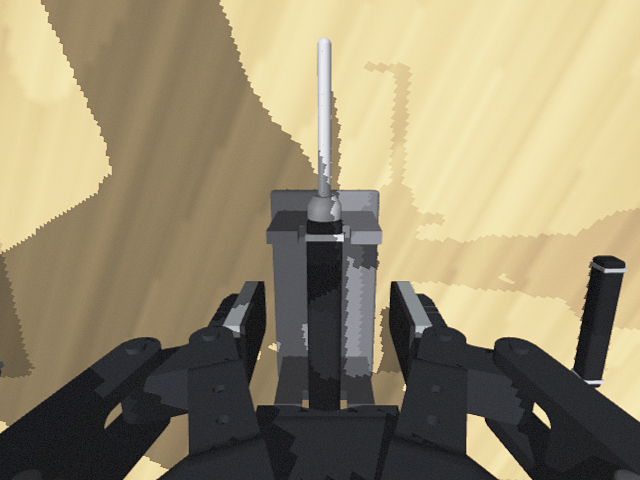

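Call:
step_arm([
  {"fingers": 50,"tx": 1.5,"ty": -1,"tz": 20,"rx": 0,"ry": 0,"rz": 0},
  {"fingers": 50,"tx": 1.5,"ty": -1,"tz": 40,"rx": 0,"ry": 0,"rz": 0},
  {"fingers": 50,"tx": 1.5,"ty": -1,"tz": 43,"rx": 0,"ry": 0,"rz": 0},
  {"fingers": 50,"tx": 1.5,"ty": -1,"tz": 43,"rx": 0,"ry": 0,"rz": 0},
])

```text
time: 3.55
ee_pos: [562.1, -254.7, 49.3]
ee_rot: [0.001, 0.542, 0.84, 0.0]
wrist_force: [-0.3, 0.3, -0.1]
opening: 0.585
```

```bash
python3 snap.py w4 wrist
```

```text
3.55 [ 562.14432169 -254.70970141   49.32448782] 114.32952379763573 [-0.003 -0.02  -0.021  0.     0.003 -0.002]
```

View pics/w4_wrist.png

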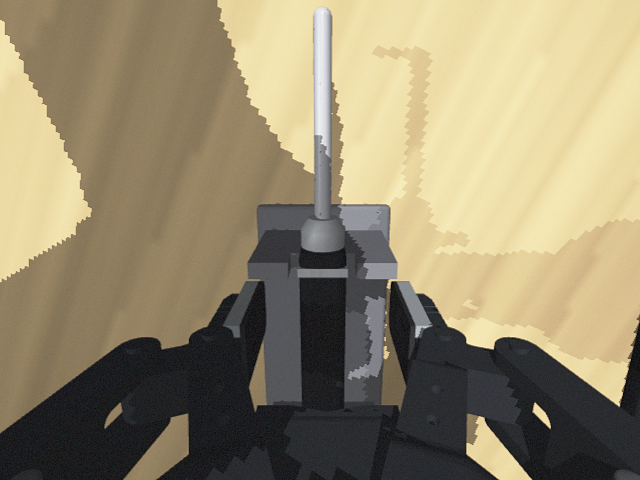

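The hook end is visible at (323,8) and the handle is centred between the pads. Gripping.

Call:
step_arm([
  {"fingers": 8,"tx": 0,"ty": 0,"tz": 2,"rx": 0,"ry": 0,"rz": 0},
  {"fingers": 8,"tx": 0,"ty": 0,"tz": 2,"rx": 0,"ry": 0,"rz": 0},
  {"fingers": 8,"tx": 0,"ty": 0,"tz": 2,"rx": 0,"ry": 0,"rz": 0},
  {"fingers": 8,"tx": 0,"ty": 0,"tz": 2,"rx": 0,"ry": 0,"rz": 0},
  {"fingers": 8,"tx": 0,"ty": 0,"tz": 2,"rx": 0,"ry": 0,"rz": 0},
], squeeze=100)

```text
time: 4.02
ee_pos: [563.8, -256.0, 50.1]
ee_rot: [0.003, 0.542, 0.84, -0.0]
wrist_force: [-1.3, 0.7, 6.3]
opening: 0.16
```

Call:
step_arm([
  {"fingers": 8,"tx": 0,"ty": 0,"tz": 0,"rx": 0,"ry": 0,"rz": 0},
  {"fingers": 8,"tx": 0,"ty": 0,"tz": 0,"rx": 0,"ry": 0,"rz": 0},
  {"fingers": 8,"tx": 0,"ty": 0,"tz": 0,"rx": 0,"ry": 0,"rz": 0},
])

```text
time: 4.27
ee_pos: [563.8, -256.0, 50.2]
ee_rot: [0.004, 0.542, 0.84, -0.0]
wrist_force: [-0.8, -0.1, 2.6]
opening: 0.169
```

```bash
python3 snap.py w5 wrist
```

```text
4.2667 [ 563.77411731 -255.98262811   50.17148927] 114.31789197840698 [-0.001  0.001  0.     0.     0.005  0.   ]
```

View pics/w5_wrist.png

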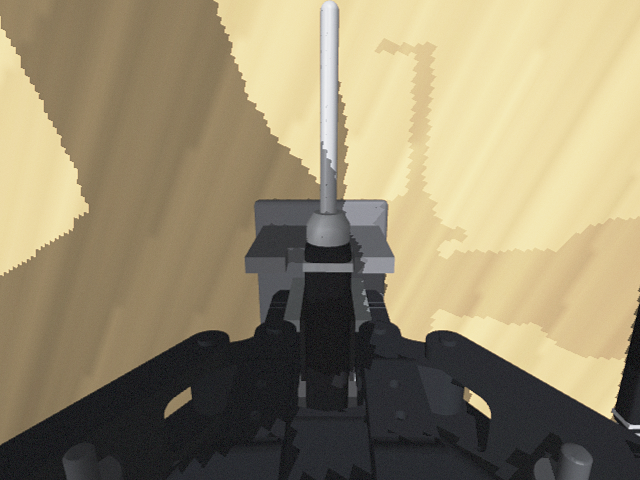

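Call:
step_arm([
  {"fingers": 8,"tx": 0,"ty": 0,"tz": -5,"rx": 0,"ry": 0,"rz": 0},
  {"fingers": 8,"tx": 0,"ty": 0,"tz": -15,"rx": 0,"ry": 0,"rz": 0},
  {"fingers": 8,"tx": 0,"ty": 0,"tz": -50,"rx": 0,"ry": 0,"rz": 0},
  {"fingers": 8,"tx": 0,"ty": 0,"tz": -90,"rx": 0,"ry": 0,"rz": 0},
  {"fingers": 8,"tx": 0,"ty": 0,"tz": -125,"rx": 0,"ry": 0,"rz": 0},
])

```text
time: 4.73
ee_pos: [562.9, -255.4, 177.5]
ee_rot: [0.004, 0.542, 0.84, -0.0]
wrist_force: [0.4, -0.7, -0.0]
opening: 0.167
```

```bash
python3 snap.py w6 wrist; python3 -c "
from h import *
from rig import r
s=r.read_state();inc(s,[584.4,33.2,160],88.7)"
```

```text
4.7333 [ 562.90985112 -255.37295729  177.49887618] 114.32058439250483 [-0.001 -0.534 -0.223 -0.001  0.72   0.   ]
t [258.3 135.7  23.4] r [0.015  0.0155 0.4475]
```

View pics/w6_wrist.png

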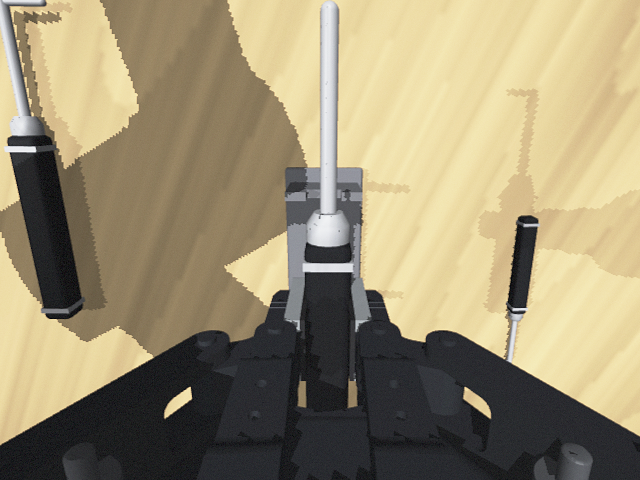

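```bash
cat >> h.py <<'E'
def incw(s,pos,yaw):
    T=T_tool(s);dy=yaw-tyaw(s);Rd=R.from_euler('z',dy,degrees=True).as_matrix()@T[:3,:3]
    d=T[:3,:3].T@(np.asarray(pos,float)-T[:3,3]);rv=R.from_matrix(T[:3,:3].T@Rd).as_rotvec()
    print(s['time'],s['ee_pos'].round(1),round(tyaw(s),2),'t',d.round(1),'r',rv.round(4))
E
python3 -c "
from h import *
from rig import r
s=r.read_state();incw(s,[584.4,33.2,160],88.7);print(T_tool(s).round(4))"
```

```text
4.7833 [ 566.8 -257.8  186.6] 114.33 t [258.3 135.7  23.4] r [ 0.0082 -0.005   0.4473]
[[-4.120000e-01  9.110000e-01  1.770000e-02  5.667788e+02]
 [ 9.110000e-01  4.122000e-01 -1.200000e-02 -2.577903e+02]
 [-1.830000e-02  1.110000e-02 -9.998000e-01  1.865564e+02]
 [ 0.000000e+00  0.000000e+00  0.000000e+00  1.000000e+00]]
```

Call:
step_arm([
  {"fingers": 8,"tx": 0,"ty": 0,"tz": 0,"rx": 0,"ry": 0,"rz": 0},
  {"fingers": 8,"tx": 0,"ty": 0,"tz": 0,"rx": 0,"ry": 0,"rz": 0},
])

```text
time: 4.95
ee_pos: [568.0, -258.6, 189.7]
ee_rot: [0.014, 0.542, 0.84, -0.0]
wrist_force: [-0.3, 0.1, -0.2]
opening: 0.164
```

```bash
python3 -c "
from h import *
from rig import r
s=r.read_state();incw(s,[584.4,33.2,160],88.7);print(T_tool(s).round(4)[2])
print(T_tool(load('w5_wrist')['s']).round(4)[2])
print(T_tool(load('w4_wrist')['s']).round(4)[2])"
```

```text
4.95 [ 568.  -258.6  189.7] 114.33 t [259.8 134.8  25.6] r [ 0.0103 -0.0063  0.4472]
[-2.310000e-02  1.400000e-02 -9.996000e-01  1.897481e+02]
[-6.00000e-03  3.70000e-03 -1.00000e+00  5.01715e+01]
[-1.90000e-03  1.30000e-03 -1.00000e+00  4.93245e+01]
```

```bash
python3 -c "
from h import *
from rig import r
s=r.read_state();inc(s,[584.4,33.2,160],88.7)"
```

```text
t [259.8 134.8  25.6] r [0.019  0.0196 0.4475]
```

Call:
step_arm([
  {"fingers": 8,"tx": 35,"ty": 18,"tz": 3,"rx": 0.004,"ry": 0.004,"rz": 0.09},
  {"fingers": 8,"tx": 70,"ty": 36,"tz": 6,"rx": 0.008,"ry": 0.008,"rz": 0.18},
  {"fingers": 8,"tx": 104,"ty": 54,"tz": 9,"rx": 0.012,"ry": 0.012,"rz": 0.27},
  {"fingers": 8,"tx": 138,"ty": 72,"tz": 12,"rx": 0.015,"ry": 0.016,"rz": 0.36},
  {"fingers": 8,"tx": 165,"ty": 86,"tz": 14,"rx": 0.019,"ry": 0.0196,"rz": 0.4475},
])

```text
time: 5.37
ee_pos: [577.1, -70.1, 170.6]
ee_rot: [-0.002, 0.716, 0.698, -0.001]
wrist_force: [-0.2, -0.5, -0.7]
opening: 0.165
```

Call:
step_arm([
  {"fingers": 8,"tx": 0,"ty": 0,"tz": 0,"rx": 0,"ry": 0,"rz": 0},
  {"fingers": 8,"tx": 0,"ty": 0,"tz": 0,"rx": 0,"ry": 0,"rz": 0},
])

```text
time: 5.53
ee_pos: [575.5, -68.1, 167.9]
ee_rot: [-0.005, 0.715, 0.699, -0.002]
wrist_force: [0.4, -0.1, -1.9]
opening: 0.164
```

```bash
python3 -c "
from h import *
from rig import r
s=r.read_state();print(s['joint_velocities'].round(3));incw(s,[584.4,33.2,160],88.7);inc(s,[584.4,33.2,160],88.7)"
```

```text
[-0.047 -0.    -0.025 -0.013 -0.006 -0.019]
5.5333 [575.5 -68.1 167.9] 88.7 t [101.4   6.7   8.2] r [ 0. -0. -0.]
t [101.4   6.7   8.2] r [-0.0094 -0.0032 -0.    ]
```

Call:
step_arm([
  {"fingers": 8,"tx": 25,"ty": 2,"tz": 4,"rx": -0.009,"ry": -0.003,"rz": 0},
  {"fingers": 8,"tx": 50,"ty": 4,"tz": 8,"rx": -0.009,"ry": -0.003,"rz": 0},
  {"fingers": 8,"tx": 75,"ty": 6,"tz": 8,"rx": -0.009,"ry": -0.003,"rz": 0},
  {"fingers": 8,"tx": 90,"ty": 6,"tz": 8,"rx": -0.009,"ry": -0.003,"rz": 0},
  {"fingers": 8,"tx": 98,"ty": 6,"tz": 8,"rx": -0.009,"ry": -0.003,"rz": 0},
])

```text
time: 5.95
ee_pos: [583.2, 30.2, 159.1]
ee_rot: [-0.001, 0.715, 0.699, -0.001]
wrist_force: [0.2, 0.0, -0.9]
opening: 0.165
```

Call:
step_arm([
  {"fingers": 8,"tx": 0,"ty": 0,"tz": 0,"rx": 0,"ry": 0,"rz": 0},
  {"fingers": 8,"tx": 0,"ty": 0,"tz": 0,"rx": 0,"ry": 0,"rz": 0},
])

```text
time: 6.12
ee_pos: [583.0, 29.3, 158.5]
ee_rot: [-0.001, 0.715, 0.699, -0.001]
wrist_force: [0.0, -0.3, -0.9]
opening: 0.162
```

```bash
python3 snap.py w7 wrist top scene; python3 -c "
from h import *
from rig import r
s=r.read_state();incw(s,[584.4,33.2,122],88.7);inc(s,[584.4,33.2,122],88.7)"
```

```text
6.2167 [583.16885753  28.95530818 158.83103472] 88.6880886616886 [-0.    -0.003 -0.002  0.003 -0.     0.004]
6.2667 [583.2  29.  159. ] 88.68 t [ 4.2  1.2 37. ] r [ 0.     -0.     -0.0004]
t [ 4.2  1.2 37. ] r [-0.0026 -0.0002 -0.0004]
```

View pics/w7_wrist.png

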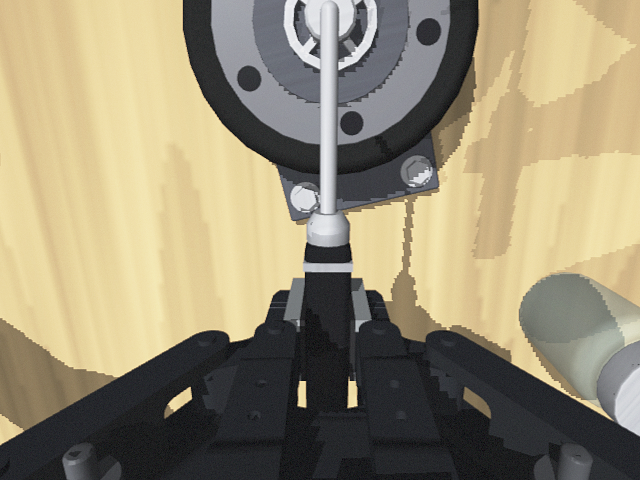

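The wrist view shows the shank crossing the clip: hook end near (329,3), axle about (329,15), and fixed fingers at about (306,45) and (348,45).

```bash
python3 -c "
from h import *
c=load('w7_wrist')
crop(c,280,0,100,75,8,'pics/d1.png')
t=load('w7_top');crop(t,225,185,110,80,7,'pics/d2.png')"
```

```text
(no output)
```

View pics/d1.png

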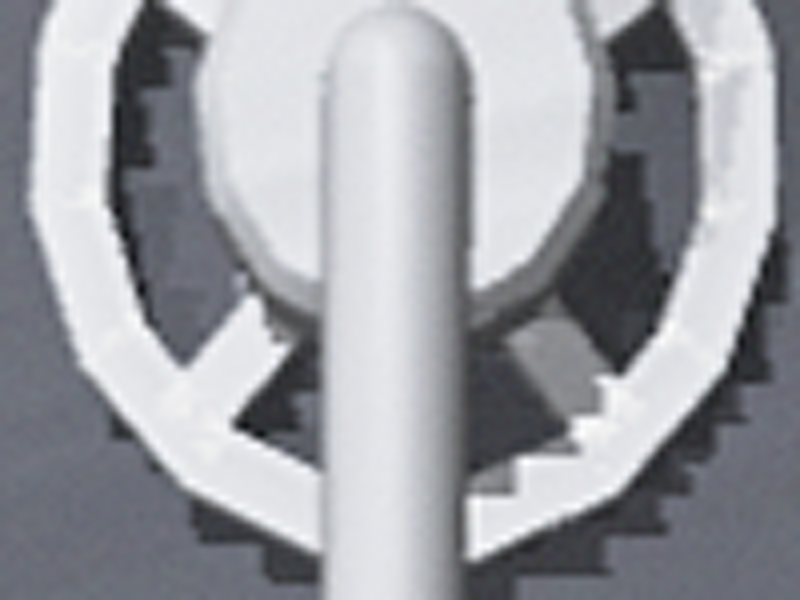

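View pics/d2.png

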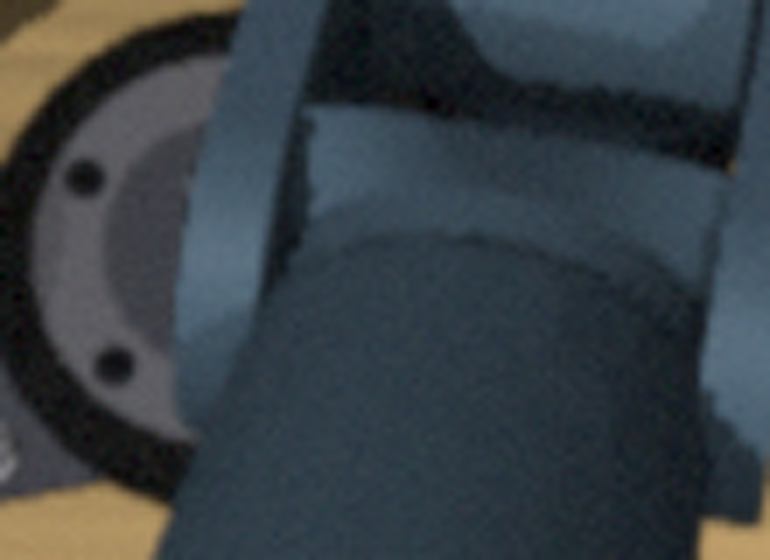

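```bash
cat > m3.py <<'E'
from h import *
from scipy.optimize import brentq,least_squares
c=load('w7_wrist');s=c['s'];T=T_tool(s);H=c['hand_eye']
def px(u,v):return 280+(u+.5)/8-.5,(v+.5)/8-.5
u,v=px(395,6)
o=H[:3,3];d=H[:3,:3]@np.array([(u-c['cx'])/c['fx'],-(v-c['cy'])/c['fy'],-1]);ang=np.arctan2(d[0],d[2])
zs=5.2
f=lambda X:np.arctan2(X-o[0],zs-o[2])+np.arcsin(2.8/np.hypot(X-o[0],zs-o[2]))-ang
X=brentq(f,60,150)
# lateral from shank mid at two places
def tool(u,v,zt):
    d=H[:3,:3]@np.array([(u-c['cx'])/c['fx'],-(v-c['cy'])/c['fy'],-1]);return o+d*(zt-o[2])/d[2]
print('hook x',X, 'y end',tool(*px(396,60),zs),'y mid',tool(*px(394,560),zs), tool(328.5,205,zs))
Ti=np.linalg.inv(T)
def wt(u,v,z):
    p=plane(c,*px(u,v),z,s);return (Ti@np.r_[p,1])[:3]
# clip outer edge points, top z=68 (near edges)
out=[(30,195),(80,365),(195,490),(325,553),(470,560),(620,495),(725,370),(778,225),(765,60),(45,60)]
inn=[(108,195),(150,325),(185,370),(235,425),(320,468),(470,465),(575,435),(690,235),(690,60),(112,80)]
def circ(pts):
    pts=np.array(pts)[:,:2];f=lambda p:np.hypot(*(pts-p[:2]).T)-p[2]
    o=least_squares(f,[*pts.mean(0),20]);return o.x.round(2),np.abs(o.fun).max().round(2)
print('outer',circ([wt(*p,67) for p in out]))
print('inner',circ([wt(*p,68) for p in inn[:4]+inn[6:]]))
ax=[(197,100),(205,180),(240,240),(290,285),(480,288),(540,240),(580,180),(592,90)]
print('axle',circ([wt(*p,80) for p in ax]))
print('fixed f1,f2',wt(205,400,68),wt(590,390,68))
E
python3 m3.py
```

```text
hook x 101.52251040241744 y end [102.66171072   0.81296196   5.2       ] y mid [85.58229833  0.77844186  5.2       ] [43.13389442  0.77011823  5.2       ]
outer (array([119.03,   1.83,  23.38]), np.float64(0.35))
inner (array([118.91,   1.78,  18.55]), np.float64(0.43))
axle (array([119.67,   0.93,  11.68]), np.float64(0.25))
fixed f1,f2 [105.38776896 -10.89548708  90.49855736] [105.98124367  13.55708735  90.4137109 ]
```

Call:
step_arm([
  {"fingers": 8,"tx": 1,"ty": 0.4,"tz": 15,"rx": -0.002,"ry": 0,"rz": 0},
  {"fingers": 8,"tx": 2.3,"ty": 0.7,"tz": 30,"rx": -0.002,"ry": 0,"rz": 0},
  {"fingers": 8,"tx": 2.3,"ty": 0.7,"tz": 40,"rx": -0.002,"ry": 0,"rz": 0},
  {"fingers": 8,"tx": 2.3,"ty": 0.7,"tz": 46,"rx": -0.002,"ry": 0,"rz": 0},
  {"fingers": 8,"tx": 2.3,"ty": 0.7,"tz": 46,"rx": -0.002,"ry": 0,"rz": 0},
])

```text
time: 6.68
ee_pos: [582.9, 30.9, 111.4]
ee_rot: [-0.001, 0.715, 0.699, -0.001]
wrist_force: [-0.3, -0.1, -1.5]
opening: 0.163
```

Call:
step_arm([
  {"fingers": 8,"tx": 0,"ty": 0,"tz": 0,"rx": 0,"ry": 0,"rz": 0},
  {"fingers": 8,"tx": 0,"ty": 0,"tz": 0,"rx": 0,"ry": 0,"rz": 0},
])

```text
time: 6.85
ee_pos: [583.2, 30.6, 111.9]
ee_rot: [-0.001, 0.716, 0.699, -0.001]
wrist_force: [0.7, 0.1, -0.1]
opening: 0.161
```

```bash
python3 snap.py w8 wrist scene; python3 -c "
from h import *
c=load('w8_wrist');print(T_tool(c['s']).round(4)[2])
crop(c,270,0,120,90,6,'pics/e1.png')
t=load('w8_scene');crop(t,330,200,110,80,7,'pics/e2.png')"
```

```text
6.9 [583.36196269  30.69935676 112.09556936] 88.63453561213255 [ 0.004 -0.005 -0.005 -0.    -0.001  0.   ]
[ 3.000000e-04 -2.800000e-03 -1.000000e+00  1.118692e+02]
```

View pics/e1.png

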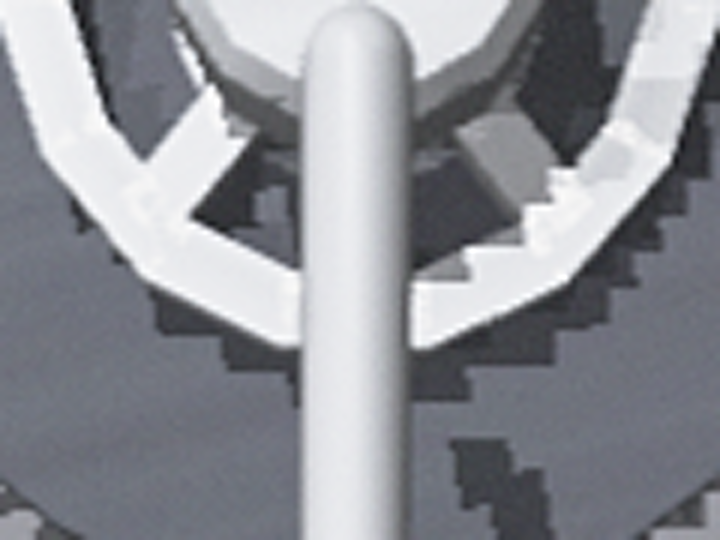

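View pics/e2.png

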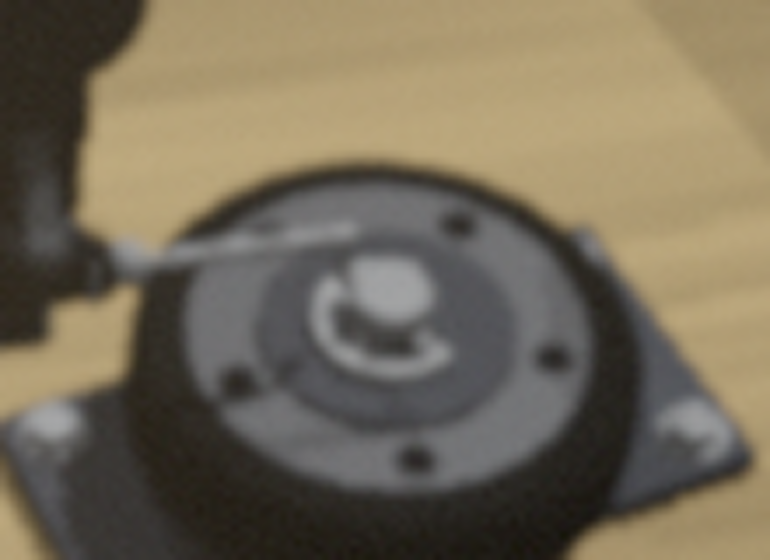

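```bash
cat > m4.py <<'E'
import sys
from h import *
from scipy.optimize import brentq,least_squares
def setup(n,x0,y0,k):
    global c,s,T,H,Ti,o,px
    c=load(n);s=c['s'];T=T_tool(s);H=c['hand_eye'];Ti=np.linalg.inv(T);o=H[:3,3]
    px=lambda u,v:(x0+(u+.5)/k-.5,y0+(v+.5)/k-.5)
def tool(u,v,zt):
    u,v=px(u,v);d=H[:3,:3]@np.array([(u-c['cx'])/c['fx'],-(v-c['cy'])/c['fy'],-1]);return o+d*(zt-o[2])/d[2]
def hook(u,v,zs=5.2):
    u,v=px(u,v);d=H[:3,:3]@np.array([(u-c['cx'])/c['fx'],-(v-c['cy'])/c['fy'],-1]);ang=np.arctan2(d[0],d[2])
    return brentq(lambda X:np.arctan2(X-o[0],zs-o[2])+np.arcsin(2.8/np.hypot(X-o[0],zs-o[2]))-ang,60,150)
def wt(u,v,z):
    p=plane(c,*px(u,v),z,s);return (Ti@np.r_[p,1])[:3]
def fixr(pts,rad):
    pts=np.array(pts)[:,:2];f=lambda p:np.hypot(*(pts-p[:2]).T)-rad
    o=least_squares(f,pts.mean(0)+[15,0]);return o.x.round(2),o.fun.round(2)
E
python3 - <<'E'
import m4; from m4 import *
m4.setup('w8_wrist',270,0,6)
print(hook(358,7),tool(358,60,5.2),tool(355,500,5.2))
print('outer',fixr([wt(*p,67.5) for p in[(5,35),(45,155),(145,272),(280,345),(435,345),(570,280),(668,160)]],23))
print('inner',fixr([wt(*p,68) for p in[(105,120),(145,165),(190,215),(300,268),(575,175),(615,110)]],18.5))
print('axle',fixr([wt(*p,80) for p in[(215,20),(300,80),(415,78),(500,20)]],12))
E
```

```text
101.41012582977316 [102.00029888   0.86944269   5.2       ] [81.74524585  0.76738222  5.2       ]
outer (array([117.34,   1.1 ]), array([ 0.12,  0.2 , -0.2 , -0.04, -0.06,  0.12,  0.11]))
inner (array([117.45,   1.23]), array([ 0.41, -0.19, -0.03, -0.18,  0.15,  0.05]))
axle (array([119.27,   0.94]), array([-0.08,  0.09,  0.01, -0.05]))
```

Call:
step_arm([
  {"fingers": 8,"tx": 0.4,"ty": 0.3,"tz": 1,"rx": 0,"ry": 0,"rz": 0},
  {"fingers": 8,"tx": 0.4,"ty": 0.3,"tz": 3,"rx": 0,"ry": 0,"rz": 0},
  {"fingers": 8,"tx": 0.4,"ty": 0.3,"tz": 5,"rx": 0,"ry": 0,"rz": 0},
  {"fingers": 8,"tx": 0.4,"ty": 0.3,"tz": 7,"rx": 0,"ry": 0,"rz": 0},
  {"fingers": 8,"tx": 0.4,"ty": 0.3,"tz": 8,"rx": 0,"ry": 0,"rz": 0},
])

```text
time: 7.37
ee_pos: [583.5, 31.2, 103.7]
ee_rot: [-0.001, 0.715, 0.699, -0.001]
wrist_force: [-0.2, 0.1, -1.0]
opening: 0.169
```

Call:
step_arm([
  {"fingers": 8,"tx": 0,"ty": 0,"tz": 1,"rx": 0,"ry": 0,"rz": 0},
  {"fingers": 8,"tx": 0,"ty": 0,"tz": 2,"rx": 0,"ry": 0,"rz": 0},
  {"fingers": 8,"tx": 0,"ty": 0,"tz": 2,"rx": 0,"ry": 0,"rz": 0},
])

```text
time: 7.62
ee_pos: [583.3, 31.2, 101.4]
ee_rot: [-0.001, 0.715, 0.699, -0.001]
wrist_force: [-0.2, 0.0, -1.3]
opening: 0.163
```

```bash
python3 snap.py w9 wrist scene; python3 -c "
from h import *
c=load('w9_wrist');print(T_tool(c['s']).round(4)[2],c['s']['wrist_force'])
crop(c,270,0,120,90,6,'pics/f1.png')
t=load('w9_scene');crop(t,330,200,110,80,7,'pics/f2.png')"
```

```text
7.6667 [583.34911329  31.19927041 101.53036969] 88.64024218120525 [-0.001 -0.001 -0.004  0.001  0.001 -0.001]
[ 4.000000e-04 -3.300000e-03 -1.000000e+00  1.013677e+02] [-0.19287432  0.00517334 -1.32339814]
```

View pics/f1.png

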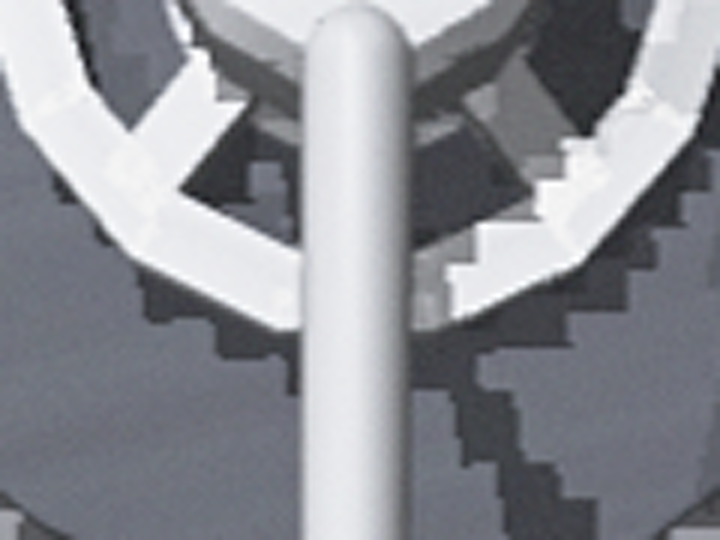

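View pics/f2.png

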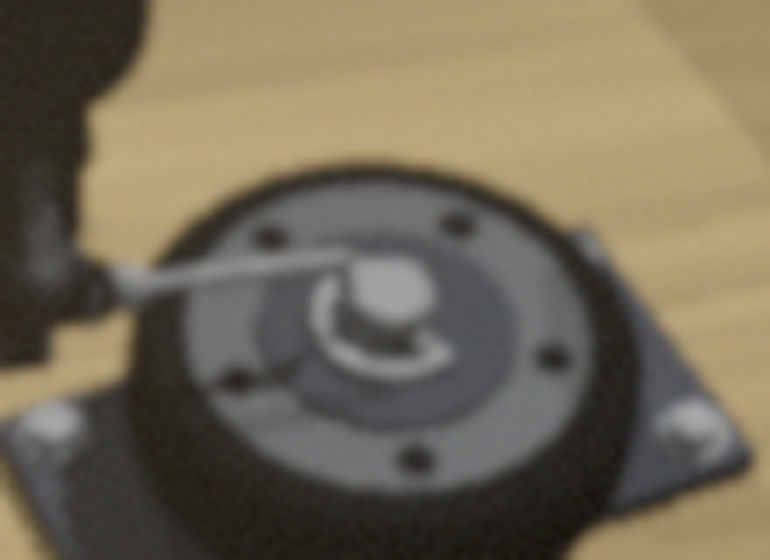

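Run:
```python
import m4; from m4 import *
m4.setup('w9_wrist',270,0,6)
print(hook(357,6),tool(357,60,5.2),tool(355,500,5.2))
print('outer',fixr([wt(*p,67.5) for p in[(20,118),(135,255),(275,330),(440,328),(578,265),(695,128)]],23))
print('inner',fixr([wt(*p,68) for p in[(90,85),(130,130),(178,190),(298,248),(635,85)]],18.5))
f1,f2=wt(140,165,68),wt(570,150,68);print(f1,f2)
```

```text
101.4530471267711 [102.00012717   0.82030988   5.2       ] [81.74511623  0.76743467  5.2       ]
outer (array([116.67,   1.17]), array([ 0.25, -0.13,  0.02, -0.16,  0.05,  0.18]))
inner (array([116.74,   1.4 ]), array([ 0.34, -0.27,  0.08, -0.13,  0.13]))
[103.41066224 -12.25776887  33.44986279] [104.24318968  13.91000609  33.3639126 ]
```

Call:
step_arm([
  {"fingers": 8,"tx": -0.2,"ty": 0.3,"tz": 1,"rx": 0,"ry": 0,"rz": 0},
  {"fingers": 8,"tx": -0.2,"ty": 0.3,"tz": 2,"rx": 0,"ry": 0,"rz": 0},
  {"fingers": 8,"tx": -0.2,"ty": 0.3,"tz": 3,"rx": 0,"ry": 0,"rz": 0},
  {"fingers": 8,"tx": -0.2,"ty": 0.3,"tz": 4.5,"rx": 0,"ry": 0,"rz": 0},
  {"fingers": 8,"tx": -0.2,"ty": 0.3,"tz": 5,"rx": 0,"ry": 0,"rz": 0},
])

```text
time: 8.13
ee_pos: [583.6, 31.0, 96.3]
ee_rot: [-0.001, 0.715, 0.699, -0.001]
wrist_force: [-0.0, 0.4, -0.9]
opening: 0.165
```

Call:
step_arm([
  {"fingers": 8,"tx": 0,"ty": 0,"tz": 0.5,"rx": 0,"ry": 0,"rz": 0},
  {"fingers": 8,"tx": 0,"ty": 0,"tz": 1,"rx": 0,"ry": 0,"rz": 0},
  {"fingers": 8,"tx": 0,"ty": 0,"tz": 1,"rx": 0,"ry": 0,"rz": 0},
])

```text
time: 8.38
ee_pos: [583.5, 31.0, 95.2]
ee_rot: [-0.001, 0.715, 0.699, -0.001]
wrist_force: [-0.3, 0.4, -0.9]
opening: 0.167
```

Call:
step_arm([
  {"fingers": 8,"tx": 0,"ty": 0,"tz": 0.5,"rx": 0,"ry": 0,"rz": 0},
  {"fingers": 8,"tx": 0,"ty": 0,"tz": 1,"rx": 0,"ry": 0,"rz": 0},
  {"fingers": 8,"tx": 0,"ty": 0,"tz": 1,"rx": 0,"ry": 0,"rz": 0},
])

```text
time: 8.63
ee_pos: [583.4, 31.0, 94.1]
ee_rot: [-0.001, 0.715, 0.699, -0.001]
wrist_force: [-0.1, 0.3, -0.7]
opening: 0.163
```

Call:
step_arm([
  {"fingers": 8,"tx": 0,"ty": 0,"tz": 0.4,"rx": 0,"ry": 0,"rz": 0},
  {"fingers": 8,"tx": 0,"ty": 0,"tz": 0.8,"rx": 0,"ry": 0,"rz": 0},
  {"fingers": 8,"tx": 0,"ty": 0,"tz": 0.8,"rx": 0,"ry": 0,"rz": 0},
])

```text
time: 8.88
ee_pos: [583.3, 31.1, 93.2]
ee_rot: [-0.002, 0.715, 0.699, -0.001]
wrist_force: [-0.6, -0.4, -1.3]
opening: 0.168
```

Call:
step_arm([
  {"fingers": 8,"tx": 0,"ty": 0,"tz": 0.4,"rx": 0,"ry": 0,"rz": 0},
  {"fingers": 8,"tx": 0,"ty": 0,"tz": 0.7,"rx": 0,"ry": 0,"rz": 0},
  {"fingers": 8,"tx": 0,"ty": 0,"tz": 0.7,"rx": 0,"ry": 0,"rz": 0},
])

```text
time: 9.13
ee_pos: [583.3, 31.0, 92.4]
ee_rot: [-0.002, 0.715, 0.699, -0.001]
wrist_force: [-0.1, 0.4, -1.3]
opening: 0.167
```

```bash
python3 snap.py x1 wrist scene; python3 -c "
from h import *
c=load('x1_wrist');print(T_tool(c['s']).round(4)[2],c['s']['wrist_force'])
crop(c,270,0,120,90,6,'pics/g1.png')
t=load('x1_scene');crop(t,350,215,60,45,13,'pics/g2.png')"
```

```text
9.1833 [583.28590128  31.04368124  92.42911173] 88.64049328903627 [ 0.    -0.003  0.     0.     0.002  0.001]
[ 4.00000e-04 -4.00000e-03 -1.00000e+00  9.24074e+01] [-0.06913932  0.38485424 -1.32961121]
```

View pics/g1.png

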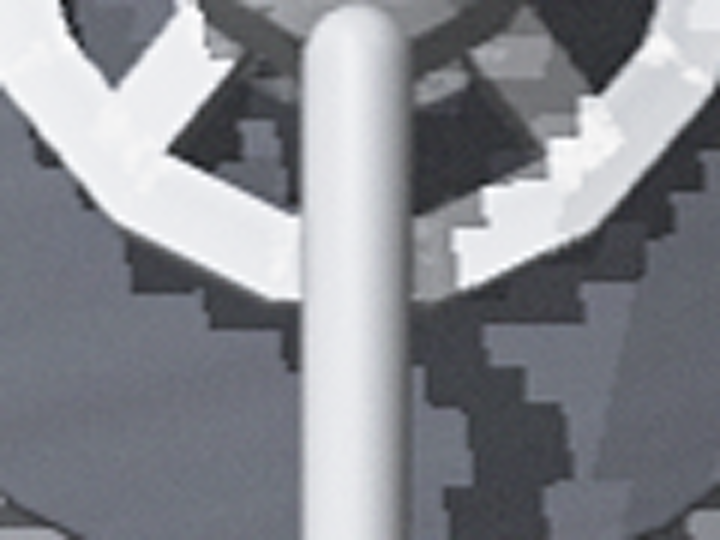

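View pics/g2.png

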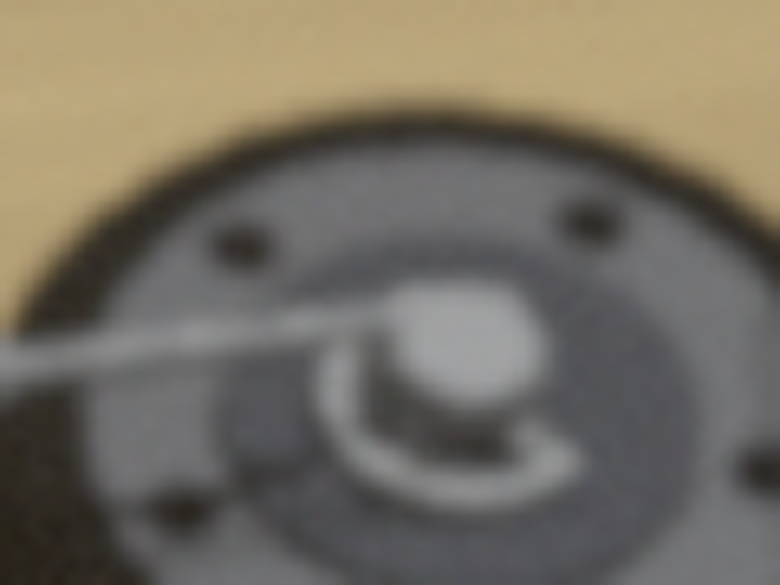

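Call:
step_arm([
  {"fingers": 8,"tx": 0,"ty": 0,"tz": 0.3,"rx": 0,"ry": 0,"rz": 0},
  {"fingers": 8,"tx": 0,"ty": 0,"tz": 0.6,"rx": 0,"ry": 0,"rz": 0},
  {"fingers": 8,"tx": 0,"ty": 0,"tz": 0.6,"rx": 0,"ry": 0,"rz": 0},
])

```text
time: 9.48
ee_pos: [583.3, 31.0, 91.8]
ee_rot: [-0.002, 0.715, 0.699, -0.001]
wrist_force: [0.3, -0.6, -0.2]
opening: 0.165
```

Call:
step_arm([
  {"fingers": 8,"tx": 0,"ty": 0,"tz": 0.3,"rx": 0,"ry": 0,"rz": 0},
  {"fingers": 8,"tx": 0,"ty": 0,"tz": 0.6,"rx": 0,"ry": 0,"rz": 0},
  {"fingers": 8,"tx": 0,"ty": 0,"tz": 0.6,"rx": 0,"ry": 0,"rz": 0},
])

```text
time: 9.73
ee_pos: [583.2, 31.1, 91.1]
ee_rot: [-0.002, 0.715, 0.699, -0.001]
wrist_force: [-1.0, 0.0, -0.9]
opening: 0.167
```

Call:
step_arm([
  {"fingers": 8,"tx": 0,"ty": 0,"tz": 0.3,"rx": 0,"ry": 0,"rz": 0},
  {"fingers": 8,"tx": 0,"ty": 0,"tz": 0.5,"rx": 0,"ry": 0,"rz": 0},
  {"fingers": 8,"tx": 0,"ty": 0,"tz": 0.5,"rx": 0,"ry": 0,"rz": 0},
])

```text
time: 9.98
ee_pos: [583.2, 31.1, 90.5]
ee_rot: [-0.002, 0.715, 0.699, -0.001]
wrist_force: [-0.3, -0.2, -0.9]
opening: 0.163
```

Call:
step_arm([
  {"fingers": 8,"tx": 0,"ty": 0,"tz": 0.3,"rx": 0,"ry": 0,"rz": 0},
  {"fingers": 8,"tx": 0,"ty": 0,"tz": 0.5,"rx": 0,"ry": 0,"rz": 0},
  {"fingers": 8,"tx": 0,"ty": 0,"tz": 0.5,"rx": 0,"ry": 0,"rz": 0},
])

```text
time: 10.23
ee_pos: [583.2, 31.0, 90.1]
ee_rot: [-0.002, 0.715, 0.699, -0.001]
wrist_force: [0.2, -0.7, -0.8]
opening: 0.171
```

Call:
step_arm([
  {"fingers": 8,"tx": 0,"ty": 0,"tz": 0.3,"rx": 0,"ry": 0,"rz": 0},
  {"fingers": 8,"tx": 0,"ty": 0,"tz": 0.5,"rx": 0,"ry": 0,"rz": 0},
  {"fingers": 8,"tx": 0,"ty": 0,"tz": 0.5,"rx": 0,"ry": 0,"rz": 0},
])

```text
time: 10.48
ee_pos: [583.3, 31.0, 89.7]
ee_rot: [-0.002, 0.715, 0.699, -0.001]
wrist_force: [-1.3, -0.6, -0.2]
opening: 0.165
```

```bash
python3 snap.py x2 wrist scene; python3 -c "
from h import *
c=load('x2_wrist');print(c['s']['wrist_force'])
crop(c,270,0,120,90,6,'pics/i1.png')"
```

```text
10.5333 [583.30608137  31.00854032  89.70926281] 88.63777903323391 [-0.001 -0.002  0.    -0.001  0.001 -0.001]
[-1.30902767 -0.58713682 -0.19411051]
```

View pics/i1.png

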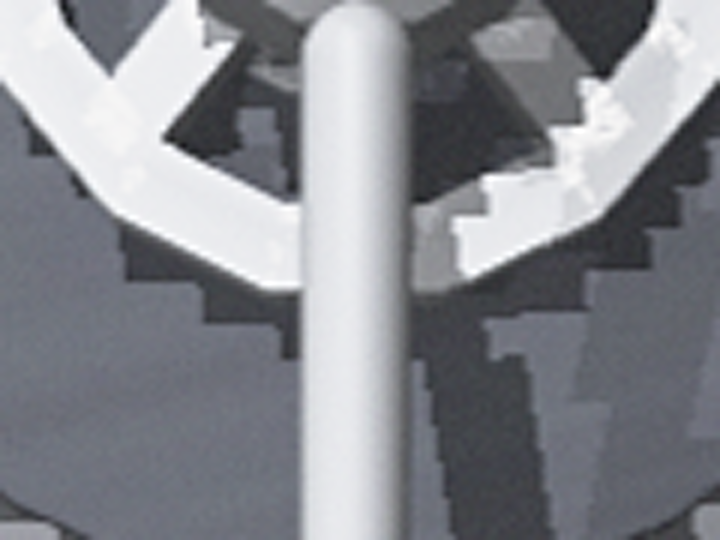

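Call:
step_arm([
  {"fingers": 8,"tx": 0,"ty": 0,"tz": 0.3,"rx": 0,"ry": 0,"rz": 0},
  {"fingers": 8,"tx": 0,"ty": 0,"tz": 0.5,"rx": 0,"ry": 0,"rz": 0},
  {"fingers": 8,"tx": 0,"ty": 0,"tz": 0.5,"rx": 0,"ry": 0,"rz": 0},
])

```text
time: 10.83
ee_pos: [583.4, 31.0, 89.3]
ee_rot: [-0.001, 0.715, 0.699, -0.001]
wrist_force: [-0.5, -1.7, 1.4]
opening: 0.168
```

Call:
step_arm([
  {"fingers": 8,"tx": 0,"ty": 0,"tz": 0.3,"rx": 0,"ry": 0,"rz": 0},
])

```text
time: 10.92
ee_pos: [583.5, 31.0, 89.2]
ee_rot: [-0.001, 0.715, 0.699, -0.001]
wrist_force: [-0.7, -1.3, 2.4]
opening: 0.167
```

Call:
step_arm([
  {"fingers": 8,"tx": 0,"ty": 0,"tz": 0,"rx": 0,"ry": 0,"rz": 0},
])

```text
time: 11.0
ee_pos: [583.5, 30.9, 89.2]
ee_rot: [-0.001, 0.715, 0.699, -0.001]
wrist_force: [-1.0, 0.1, 1.3]
opening: 0.164
```

Call:
step_arm([
  {"fingers": 8,"tx": 0,"ty": 0,"tz": -0.8,"rx": 0,"ry": 0,"rz": 0},
  {"fingers": 8,"tx": 0,"ty": 0,"tz": -1.2,"rx": 0,"ry": 0,"rz": 0},
  {"fingers": 8,"tx": -0.3,"ty": 0,"tz": -1.2,"rx": 0,"ry": 0,"rz": 0},
  {"fingers": 8,"tx": -0.7,"ty": 0,"tz": -1.2,"rx": 0,"ry": 0,"rz": 0},
  {"fingers": 8,"tx": -1,"ty": 0,"tz": -1.2,"rx": 0,"ry": 0,"rz": 0},
])

```text
time: 11.42
ee_pos: [583.3, 30.0, 90.2]
ee_rot: [-0.002, 0.715, 0.699, -0.001]
wrist_force: [1.0, 1.5, -0.5]
opening: 0.164
```

Call:
step_arm([
  {"fingers": 8,"tx": -0.4,"ty": 0,"tz": 0,"rx": 0,"ry": 0,"rz": 0},
  {"fingers": 8,"tx": -0.8,"ty": 0,"tz": 0,"rx": 0,"ry": 0,"rz": 0},
  {"fingers": 8,"tx": -1.2,"ty": 0,"tz": 0,"rx": 0,"ry": 0,"rz": 0},
])

```text
time: 11.67
ee_pos: [583.2, 29.3, 90.1]
ee_rot: [-0.002, 0.716, 0.699, -0.001]
wrist_force: [-0.6, 3.2, -0.8]
opening: 0.167
```

Call:
step_arm([
  {"fingers": 8,"tx": -0.6,"ty": 0,"tz": 0,"rx": 0,"ry": 0,"rz": 0},
  {"fingers": 8,"tx": -1.2,"ty": 0,"tz": 0,"rx": 0,"ry": 0,"rz": 0},
  {"fingers": 8,"tx": -1.8,"ty": 0,"tz": 0,"rx": 0,"ry": 0,"rz": 0},
])

```text
time: 11.92
ee_pos: [583.0, 28.3, 89.9]
ee_rot: [-0.003, 0.716, 0.698, -0.0]
wrist_force: [1.5, 7.1, -1.3]
opening: 0.165
```

Call:
step_arm([
  {"fingers": 8,"tx": -0.6,"ty": 0,"tz": 0,"rx": 0,"ry": 0,"rz": 0},
  {"fingers": 8,"tx": -1.2,"ty": 0,"tz": 0,"rx": 0,"ry": 0,"rz": 0},
  {"fingers": 8,"tx": -1.8,"ty": 0,"tz": 0,"rx": 0,"ry": 0,"rz": 0},
])

```text
time: 12.17
ee_pos: [582.7, 27.8, 89.7]
ee_rot: [-0.004, 0.716, 0.698, 0.001]
wrist_force: [1.0, 7.4, -2.0]
opening: 0.169
```

```bash
python3 snap.py x3 wrist; python3 -c "
from h import *
c=load('x3_wrist');print(c['s']['wrist_force'],T_tool(c['s']).round(4)[2])
crop(c,270,0,120,90,6,'pics/j1.png')"
```

```text
12.1667 [582.68143503  27.80410251  89.67016872] 88.5688785734261 [-0.011 -0.001  0.002  0.003  0.001 -0.011]
[ 1.00581591  7.40614742 -2.02446421] [ 6.40000e-03 -5.00000e-03 -1.00000e+00  8.96702e+01]
```

View pics/j1.png

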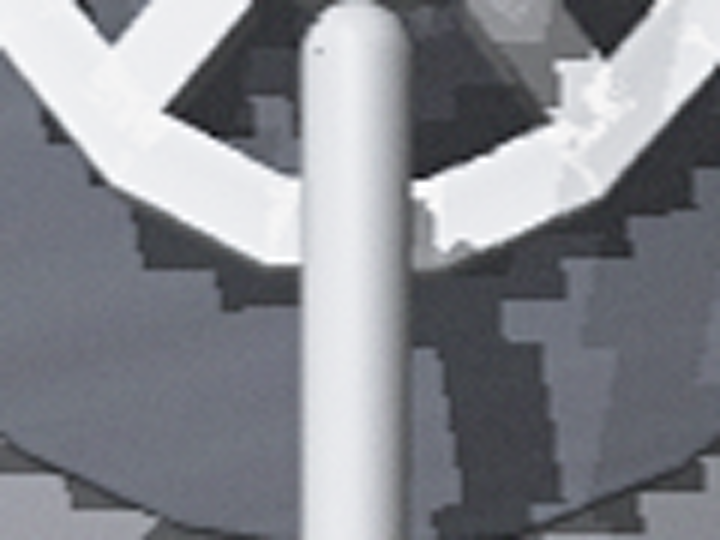

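Call:
step_arm([
  {"fingers": 8,"tx": -1.5,"ty": 0,"tz": -0.3,"rx": 0,"ry": 0,"rz": 0},
  {"fingers": 8,"tx": -2.2,"ty": 0,"tz": -0.3,"rx": 0,"ry": 0,"rz": 0},
  {"fingers": 8,"tx": -2.9,"ty": 0,"tz": -0.3,"rx": 0,"ry": 0,"rz": 0},
  {"fingers": 8,"tx": -3.5,"ty": 0,"tz": -0.3,"rx": 0,"ry": 0,"rz": 0},
  {"fingers": 8,"tx": -4,"ty": 0,"tz": -0.3,"rx": 0,"ry": 0,"rz": 0},
])

```text
time: 12.63
ee_pos: [582.3, 25.7, 89.6]
ee_rot: [-0.006, 0.716, 0.698, 0.002]
wrist_force: [1.4, 11.4, -1.6]
opening: 0.165
```

```bash
python3 -c "
from h import *
from rig import r
s=r.read_state();print(s['wrist_force'],T_tool(s).round(4),tyaw(s))"
```

```text
[ 1.44997627 11.39461944 -1.59971728] [[ 2.550000e-02  9.997000e-01 -5.300000e-03  5.822657e+02]
 [ 9.996000e-01 -2.540000e-02  1.040000e-02  2.569800e+01]
 [ 1.020000e-02 -5.500000e-03 -9.999000e-01  8.964830e+01]
 [ 0.000000e+00  0.000000e+00  0.000000e+00  1.000000e+00]] 88.53996176108585
```

Call:
step_arm([
  {"fingers": 8,"tx": -2.5,"ty": 0.2,"tz": -0.2,"rx": 0,"ry": -0.003,"rz": 0},
  {"fingers": 8,"tx": -3.2,"ty": 0.4,"tz": -0.3,"rx": 0,"ry": -0.006,"rz": 0},
  {"fingers": 8,"tx": -3.8,"ty": 0.4,"tz": -0.4,"rx": 0,"ry": -0.008,"rz": 0},
  {"fingers": 8,"tx": -4.4,"ty": 0.4,"tz": -0.4,"rx": 0,"ry": -0.008,"rz": 0},
])

```text
time: 12.97
ee_pos: [582.3, 23.3, 89.8]
ee_rot: [-0.004, 0.716, 0.698, 0.0]
wrist_force: [-0.4, 9.2, -1.2]
opening: 0.163
```

```bash
python3 snap.py x4 wrist; python3 -c "
from h import *
c=load('x4_wrist');s=c['s'];print(s['wrist_force'],T_tool(s).round(4)[2],tyaw(s))
crop(c,270,0,120,90,6,'pics/k1.png')"
```

```text
12.9667 [582.27969892  23.34199198  89.78397791] 88.520749181814 [-0.014 -0.002  0.002 -0.006  0.    -0.016]
[-0.38336406  9.15343526 -1.22611765] [ 6.1000e-03 -6.0000e-03 -1.0000e+00  8.9784e+01] 88.520749181814
```

View pics/k1.png

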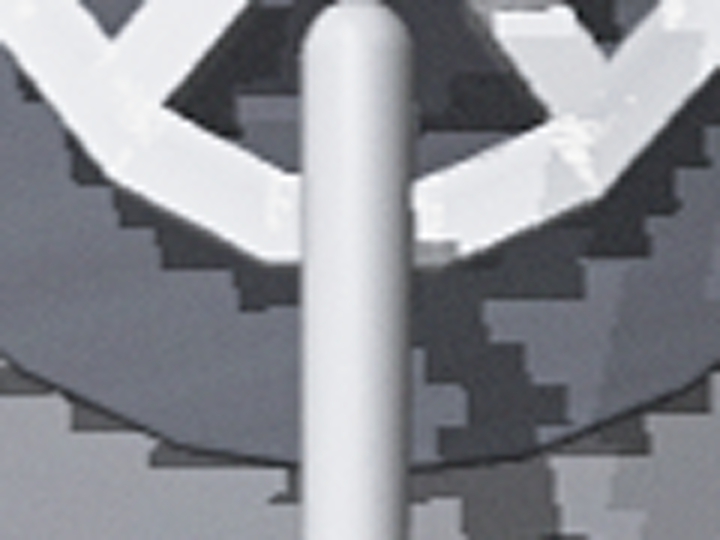

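Call:
step_arm([
  {"fingers": 8,"tx": -2.2,"ty": 0.2,"tz": -0.1,"rx": 0,"ry": -0.004,"rz": 0},
  {"fingers": 8,"tx": -3,"ty": 0.3,"tz": -0.2,"rx": 0,"ry": -0.006,"rz": 0},
  {"fingers": 8,"tx": -3.8,"ty": 0.3,"tz": -0.2,"rx": 0,"ry": -0.006,"rz": 0},
  {"fingers": 8,"tx": -4.4,"ty": 0.3,"tz": -0.2,"rx": 0,"ry": -0.006,"rz": 0},
])

```text
time: 13.35
ee_pos: [582.6, 18.2, 90.1]
ee_rot: [-0.002, 0.716, 0.698, -0.003]
wrist_force: [1.2, 0.2, -0.4]
opening: 0.167
```

```bash
python3 snap.py x5 wrist; python3 -c "
from h import *
c=load('x5_wrist');s=c['s'];print(s['wrist_force'],T_tool(s).round(4)[2],tyaw(s))
crop(c,270,0,120,90,6,'pics/k2.png')"
```

```text
13.35 [582.569305    18.20955897  90.11757624] 88.5598985088127 [-0.02  -0.001 -0.002 -0.001 -0.003 -0.01 ]
[ 1.20837245  0.21280656 -0.37579086] [-1.50000e-03 -5.90000e-03 -1.00000e+00  9.01176e+01] 88.5598985088127
```

View pics/k2.png

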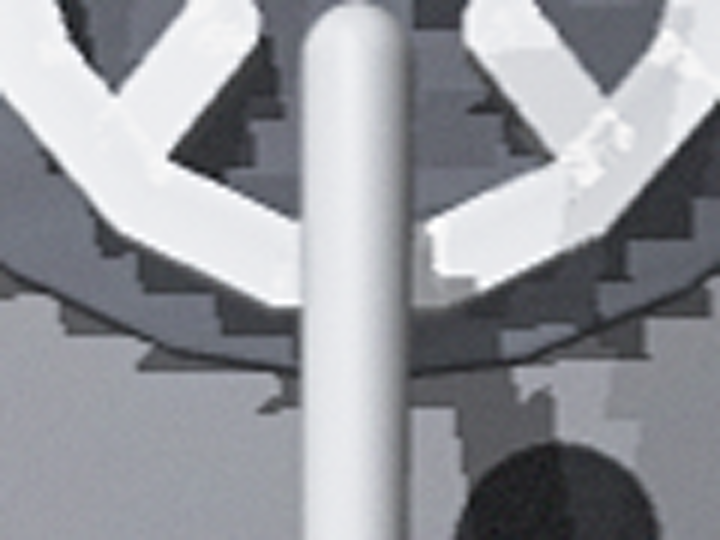

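Call:
step_arm([
  {"fingers": 8,"tx": -1.2,"ty": 0.2,"tz": 0,"rx": 0,"ry": 0,"rz": 0},
  {"fingers": 8,"tx": -2.4,"ty": 0.2,"tz": 0,"rx": 0,"ry": 0,"rz": 0},
  {"fingers": 8,"tx": -3.6,"ty": 0.2,"tz": 0,"rx": 0,"ry": 0,"rz": 0},
  {"fingers": 8,"tx": -4.8,"ty": 0.2,"tz": 0,"rx": 0,"ry": 0,"rz": 0},
  {"fingers": 8,"tx": -6,"ty": 0.2,"tz": 0,"rx": 0,"ry": 0,"rz": 0},
])

```text
time: 13.82
ee_pos: [582.7, 11.7, 90.2]
ee_rot: [-0.002, 0.716, 0.698, -0.003]
wrist_force: [-0.1, 1.5, -0.7]
opening: 0.163
```

Call:
step_arm([
  {"fingers": 8,"tx": -1,"ty": 0,"tz": 0,"rx": 0,"ry": 0,"rz": 0},
  {"fingers": 8,"tx": -2,"ty": 0,"tz": 0,"rx": 0,"ry": 0,"rz": 0},
  {"fingers": 8,"tx": -3,"ty": 0,"tz": 0,"rx": 0,"ry": 0,"rz": 0},
  {"fingers": 8,"tx": -4,"ty": 0,"tz": 0,"rx": 0,"ry": 0,"rz": 0},
  {"fingers": 8,"tx": -5,"ty": 0,"tz": 0,"rx": 0,"ry": 0,"rz": 0},
])

```text
time: 14.23
ee_pos: [582.5, 6.6, 90.2]
ee_rot: [-0.001, 0.716, 0.698, -0.003]
wrist_force: [-0.4, 0.1, -0.4]
opening: 0.165
```

```bash
python3 snap.py x6 wrist; python3 -c "
from h import *
c=load('x6_wrist');s=c['s'];print(s['wrist_force'],T_tool(s).round(4)[2],tyaw(s))
crop(c,260,0,140,110,5,'pics/k3.png')"
```

```text
14.2333 [582.54173207   6.61116802  90.18601365] 88.53557111687559 [-0.021  0.     0.002 -0.002 -0.001 -0.021]
[-0.43304217  0.06299076 -0.35782766] [-1.7000e-03 -5.8000e-03 -1.0000e+00  9.0186e+01] 88.53557111687559
```

View pics/k3.png

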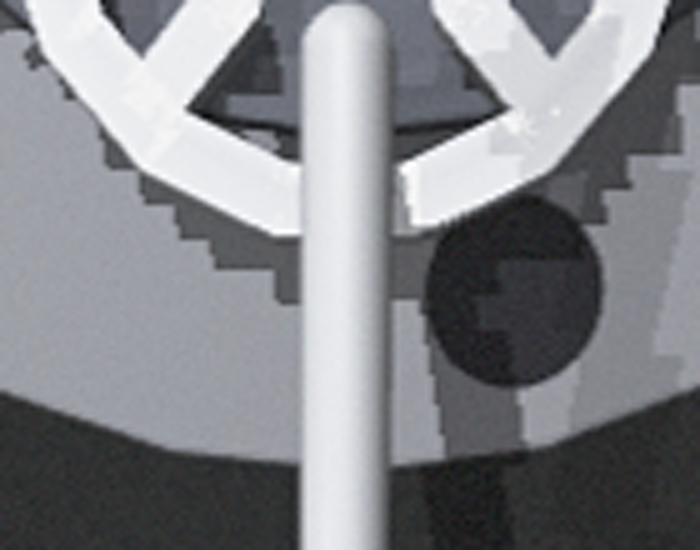

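Run:
```python
import m4; from m4 import *
m4.setup('x6_wrist',260,0,5)
pts=[wt(*p,67.5) for p in[(35,30),(150,170),(275,235),(425,235),(550,170),(655,45)]]
o=fixr(pts,23);print(o);p=T@np.r_[o[0],22,1];print(p)
```

```text
(array([117.44,   1.  ]), array([ 0.25, -0.17, -0.02,  0.02, -0.07,  0.18]))Traceback (most recent call last):
  File "<stdin>", line 4, in <module>
NameError: name 'T' is not defined
```

Call:
step_arm([
  {"fingers": 8,"tx": -1,"ty": 0,"tz": 0,"rx": 0,"ry": 0,"rz": 0},
  {"fingers": 8,"tx": -2.2,"ty": 0,"tz": 0,"rx": 0,"ry": 0,"rz": 0},
  {"fingers": 8,"tx": -3.5,"ty": 0,"tz": 0,"rx": 0,"ry": 0,"rz": 0},
  {"fingers": 8,"tx": -5,"ty": 0,"tz": 0,"rx": 0,"ry": 0,"rz": 0},
  {"fingers": 8,"tx": -6,"ty": 0,"tz": 0,"rx": 0,"ry": 0,"rz": 0},
])

```text
time: 14.7
ee_pos: [582.3, 0.2, 90.1]
ee_rot: [-0.001, 0.716, 0.698, -0.003]
wrist_force: [0.6, 0.3, -0.5]
opening: 0.168
```

Call:
step_arm([
  {"fingers": 8,"tx": 1,"ty": 0,"tz": 0,"rx": 0,"ry": 0,"rz": 0},
  {"fingers": 8,"tx": 3,"ty": 0,"tz": 0,"rx": 0,"ry": 0,"rz": 0},
  {"fingers": 8,"tx": 3,"ty": 0,"tz": -1,"rx": 0,"ry": 0,"rz": 0},
  {"fingers": 8,"tx": 3,"ty": 0,"tz": -4,"rx": 0,"ry": 0,"rz": 0},
  {"fingers": 8,"tx": 3,"ty": 0,"tz": -10,"rx": 0,"ry": 0,"rz": 0},
])

```text
time: 15.12
ee_pos: [581.9, 3.5, 99.7]
ee_rot: [-0.002, 0.716, 0.698, -0.003]
wrist_force: [0.3, 0.4, -0.8]
opening: 0.168
```

Call:
step_arm([
  {"fingers": 8,"tx": 0,"ty": 0,"tz": -20,"rx": 0,"ry": 0,"rz": 0},
  {"fingers": 8,"tx": 0,"ty": 0,"tz": -50,"rx": 0,"ry": 0,"rz": 0},
  {"fingers": 8,"tx": 0,"ty": 0,"tz": -75,"rx": 0,"ry": 0,"rz": 0},
  {"fingers": 8,"tx": 0,"ty": 0,"tz": -80,"rx": 0,"ry": 0,"rz": 0},
  {"fingers": 8,"tx": 0,"ty": 0,"tz": -80,"rx": 0,"ry": 0,"rz": 0},
])

```text
time: 15.53
ee_pos: [584.1, 3.3, 182.8]
ee_rot: [0.0, 0.716, 0.698, -0.002]
wrist_force: [-0.6, -0.7, -1.2]
opening: 0.164
```

```bash
python3 snap.py x7 wrist scene; python3 -c "
from h import *
from rig import r
c=load('x7_scene');crop(c,330,200,110,80,7,'pics/l2.png')
s=r.read_state();inc(s,[562,-256,175],114.3)"
```

```text
15.5833 [582.82727855   3.53240276 180.41566964] 88.54469861446223 [-0.002  0.032  0.041 -0.001  0.    -0.   ]
t [-260.1  -13.3    4.4] r [-9.000e-03 -4.000e-04 -4.496e-01]
```

View pics/x7_wrist.png

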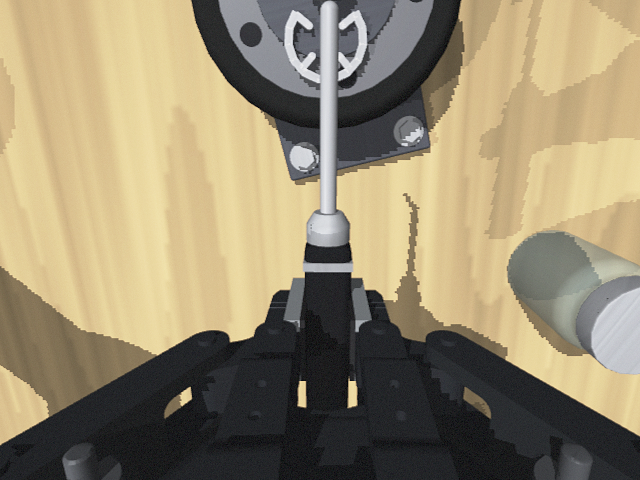

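View pics/l2.png

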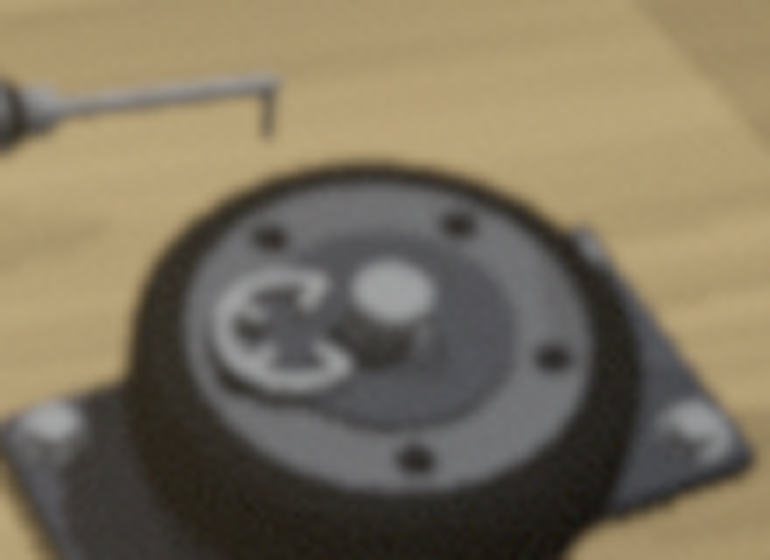

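Both views agree: the clip lies flat on the wheel about 30 mm off the axle, free of the hook. Next I'll take the pick back to its rest.

Call:
step_arm([
  {"fingers": 8,"tx": -30,"ty": -1,"tz": 0,"rx": -0.001,"ry": 0,"rz": -0.09},
  {"fingers": 8,"tx": -65,"ty": -3,"tz": 0,"rx": -0.003,"ry": 0,"rz": -0.18},
  {"fingers": 8,"tx": -100,"ty": -5,"tz": 0,"rx": -0.005,"ry": 0,"rz": -0.27},
  {"fingers": 8,"tx": -135,"ty": -7,"tz": 0,"rx": -0.007,"ry": 0,"rz": -0.36},
  {"fingers": 8,"tx": -170,"ty": -9,"tz": 0,"rx": -0.009,"ry": 0,"rz": -0.45},
])

```text
time: 16.05
ee_pos: [567.0, -166.9, 176.6]
ee_rot: [-0.002, 0.54, 0.841, 0.0]
wrist_force: [0.8, 0.1, -0.3]
opening: 0.165
```

Call:
step_arm([
  {"fingers": 8,"tx": 0,"ty": 0,"tz": 0,"rx": 0,"ry": 0,"rz": 0},
  {"fingers": 8,"tx": 0,"ty": 0,"tz": 0,"rx": 0,"ry": 0,"rz": 0},
])

```text
time: 16.22
ee_pos: [565.4, -168.0, 174.0]
ee_rot: [-0.005, 0.542, 0.84, -0.0]
wrist_force: [-0.7, -0.4, -1.5]
opening: 0.162
```

```bash
python3 -c "
from h import *
from rig import r
s=r.read_state();print(s['ee_pos'],tyaw(s));inc(s,[563.8,-256,140],114.3)"
```

```text
[ 565.37406543 -167.99285569  173.95580257] 114.3736411851719
t [-79.8 -37.6  33.6] r [-0.0053 -0.0076  0.0013]
```

Call:
step_arm([
  {"fingers": 8,"tx": -27,"ty": -12,"tz": 5,"rx": -0.005,"ry": -0.007,"rz": 0.001},
  {"fingers": 8,"tx": -55,"ty": -25,"tz": 15,"rx": -0.005,"ry": -0.007,"rz": 0.001},
  {"fingers": 8,"tx": -72,"ty": -34,"tz": 25,"rx": -0.005,"ry": -0.007,"rz": 0.001},
  {"fingers": 8,"tx": -79,"ty": -37,"tz": 33,"rx": -0.005,"ry": -0.007,"rz": 0.001},
  {"fingers": 8,"tx": -79.8,"ty": -37.6,"tz": 33,"rx": -0.005,"ry": -0.007,"rz": 0.001},
])

```text
time: 16.63
ee_pos: [562.4, -255.1, 137.2]
ee_rot: [-0.003, 0.543, 0.84, 0.0]
wrist_force: [0.2, 1.0, -0.6]
opening: 0.165
```

Call:
step_arm([
  {"fingers": 8,"tx": 0,"ty": 0,"tz": 0,"rx": 0,"ry": 0,"rz": 0},
  {"fingers": 8,"tx": 0,"ty": 0,"tz": 0,"rx": 0,"ry": 0,"rz": 0},
])

```text
time: 16.8
ee_pos: [562.1, -253.2, 136.4]
ee_rot: [-0.004, 0.542, 0.84, 0.001]
wrist_force: [-0.6, 0.4, 0.2]
opening: 0.165
```

```bash
python3 snap.py y1 wrist; python3 -c "
from h import *
from rig import r
s=r.read_state();print(s['ee_pos'],tyaw(s));inc(s,[563.8,-256,75],114.3)"
```

```text
16.8 [ 562.14483247 -253.22293627  136.38712255] 114.31113514670483 [ 0.004 -0.015 -0.008 -0.003 -0.002 -0.005]
[ 562.4511279  -253.4526109   136.97749295] 114.3295084949816
t [-3.3  0.4 62. ] r [-0.0033 -0.0066  0.0005]
```

View pics/y1_wrist.png

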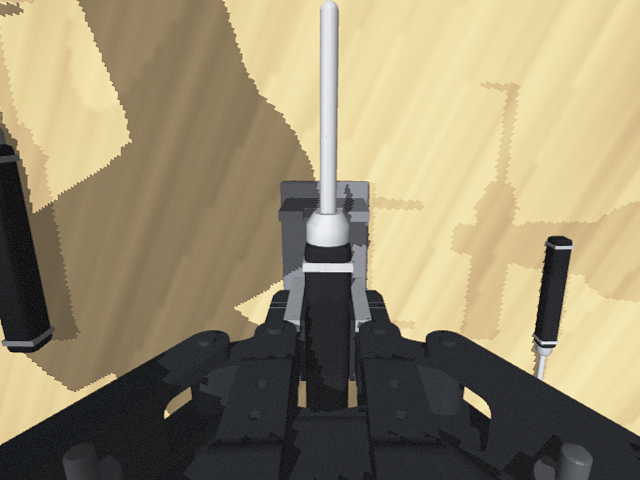

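Call:
step_arm([
  {"fingers": 8,"tx": -1,"ty": 0.2,"tz": 15,"rx": -0.003,"ry": -0.005,"rz": 0},
  {"fingers": 8,"tx": -3,"ty": 0.4,"tz": 32,"rx": -0.003,"ry": -0.006,"rz": 0},
  {"fingers": 8,"tx": -3.3,"ty": 0.4,"tz": 48,"rx": -0.003,"ry": -0.006,"rz": 0},
  {"fingers": 8,"tx": -3.3,"ty": 0.4,"tz": 58,"rx": -0.003,"ry": -0.006,"rz": 0},
  {"fingers": 8,"tx": -3.3,"ty": 0.4,"tz": 62,"rx": -0.003,"ry": -0.006,"rz": 0},
])

```text
time: 17.27
ee_pos: [563.2, -254.5, 73.5]
ee_rot: [-0.002, 0.542, 0.841, 0.0]
wrist_force: [-0.8, -0.7, -1.0]
opening: 0.163
```

Call:
step_arm([
  {"fingers": 8,"tx": 0,"ty": 0,"tz": 0,"rx": 0,"ry": 0,"rz": 0},
  {"fingers": 8,"tx": 0,"ty": 0,"tz": 0,"rx": 0,"ry": 0,"rz": 0},
])

```text
time: 17.43
ee_pos: [563.5, -254.1, 73.9]
ee_rot: [-0.001, 0.542, 0.841, 0.0]
wrist_force: [0.1, -0.3, -0.2]
opening: 0.166
```

```bash
python3 -c "
from h import *
from rig import r
s=r.read_state();print(s['ee_pos'],tyaw(s),T_tool(s)[2].round(4));inc(s,[563.8,-256,50],114.3)"
```

```text
[ 563.51453721 -254.13881738   73.94876184] 114.41889735608054 [ 2.70000e-03 -1.20000e-03 -1.00000e+00  7.39488e+01]
t [-1.9 -0.5 23.9] r [-0.0012 -0.0027  0.0021]
```

Call:
step_arm([
  {"fingers": 8,"tx": -1,"ty": -0.3,"tz": 6,"rx": -0.001,"ry": -0.003,"rz": 0.002},
  {"fingers": 8,"tx": -1.9,"ty": -0.5,"tz": 12,"rx": -0.001,"ry": -0.003,"rz": 0.002},
  {"fingers": 8,"tx": -1.9,"ty": -0.5,"tz": 17,"rx": -0.001,"ry": -0.003,"rz": 0.002},
  {"fingers": 8,"tx": -1.9,"ty": -0.5,"tz": 21,"rx": -0.001,"ry": -0.003,"rz": 0.002},
  {"fingers": 8,"tx": -1.9,"ty": -0.5,"tz": 22,"rx": -0.001,"ry": -0.003,"rz": 0.002},
])

```text
time: 17.85
ee_pos: [563.2, -255.7, 50.8]
ee_rot: [-0.001, 0.542, 0.84, -0.0]
wrist_force: [-0.0, -0.0, -0.8]
opening: 0.168
```

Call:
step_arm([
  {"fingers": 8,"tx": 0,"ty": 0,"tz": 0.5,"rx": 0,"ry": 0,"rz": 0},
  {"fingers": 8,"tx": 0,"ty": 0,"tz": 1,"rx": 0,"ry": 0,"rz": 0},
  {"fingers": 8,"tx": 0,"ty": 0,"tz": 1,"rx": 0,"ry": 0,"rz": 0},
])

```text
time: 18.1
ee_pos: [563.5, -255.9, 50.3]
ee_rot: [-0.0, 0.542, 0.84, -0.0]
wrist_force: [0.2, 0.9, 2.4]
opening: 0.166
```

Call:
step_arm([
  {"fingers": 20,"tx": 0,"ty": 0,"tz": 0,"rx": 0,"ry": 0,"rz": 0},
  {"fingers": 25,"tx": 0,"ty": 0,"tz": 0,"rx": 0,"ry": 0,"rz": 0},
  {"fingers": 40,"tx": 0,"ty": 0,"tz": 0,"rx": 0,"ry": 0,"rz": 0},
  {"fingers": 50,"tx": 0,"ty": 0,"tz": 0,"rx": 0,"ry": 0,"rz": 0},
  {"fingers": 50,"tx": 0,"ty": 0,"tz": 0,"rx": 0,"ry": 0,"rz": 0},
], squeeze=20)

```text
time: 18.52
ee_pos: [563.5, -255.9, 50.3]
ee_rot: [-0.0, 0.542, 0.84, -0.0]
wrist_force: [0.4, -0.1, -0.4]
opening: 0.587
```

```bash
python3 snap.py y2 wrist scene
```

```text
18.5667 [ 563.49185658 -255.92002721   50.22991998] 114.29294886851413 [ 0.001  0.001  0.001 -0.002  0.001  0.   ]
```

View pics/y2_wrist.png

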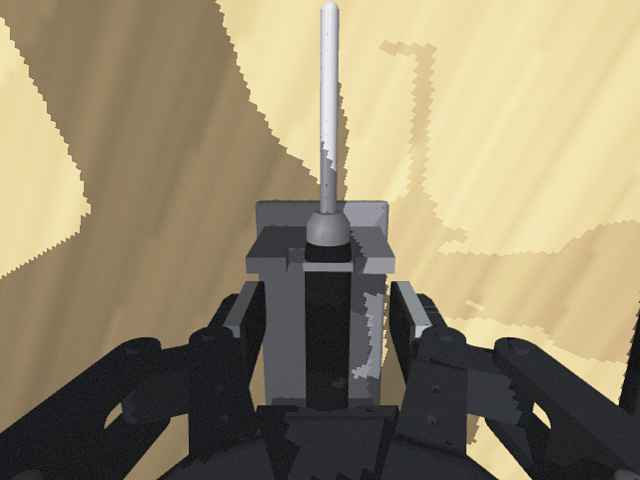

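The pick is seated in both notches and the pads are clear of it. Retreating straight up.

Call:
step_arm([
  {"fingers": 50,"tx": 0,"ty": 0,"tz": -10,"rx": 0,"ry": 0,"rz": 0},
  {"fingers": 50,"tx": 0,"ty": 0,"tz": -35,"rx": 0,"ry": 0,"rz": 0},
  {"fingers": 50,"tx": 0,"ty": 0,"tz": -70,"rx": 0,"ry": 0,"rz": 0},
  {"fingers": 50,"tx": 0,"ty": 0,"tz": -105,"rx": 0,"ry": 0,"rz": 0},
  {"fingers": 50,"tx": 0,"ty": 0,"tz": -135,"rx": 0,"ry": 0,"rz": 0},
])

```text
time: 19.03
ee_pos: [564.0, -256.1, 188.4]
ee_rot: [0.001, 0.542, 0.84, -0.0]
wrist_force: [0.6, -0.1, 0.1]
opening: 0.585
```

Call:
step_arm([
  {"fingers": 50,"tx": 0,"ty": 0,"tz": 0,"rx": 0,"ry": 0,"rz": 0},
  {"fingers": 50,"tx": 0,"ty": 0,"tz": 0,"rx": 0,"ry": 0,"rz": 0},
  {"fingers": 50,"tx": 0,"ty": 0,"tz": 0,"rx": 0,"ry": 0,"rz": 0},
  {"fingers": 50,"tx": 0,"ty": 0,"tz": 0,"rx": 0,"ry": 0,"rz": 0},
])

```text
time: 19.37
ee_pos: [563.0, -255.5, 186.7]
ee_rot: [-0.001, 0.542, 0.84, -0.0]
wrist_force: [-0.0, -1.0, -0.8]
opening: 0.587
```

```bash
python3 snap.py z1 wrist scene top; python3 -c "
from h import *
t=load('z1_top');crop(t,200,180,120,85,6,'pics/z2.png')
for p in [(343,235)]: pass"
```

```text
19.4667 [ 563.04074834 -255.51157782  186.42872336] 114.29571454170441 [-0.001  0.    -0.006 -0.001  0.002 -0.   ]
```

View pics/z1_wrist.png

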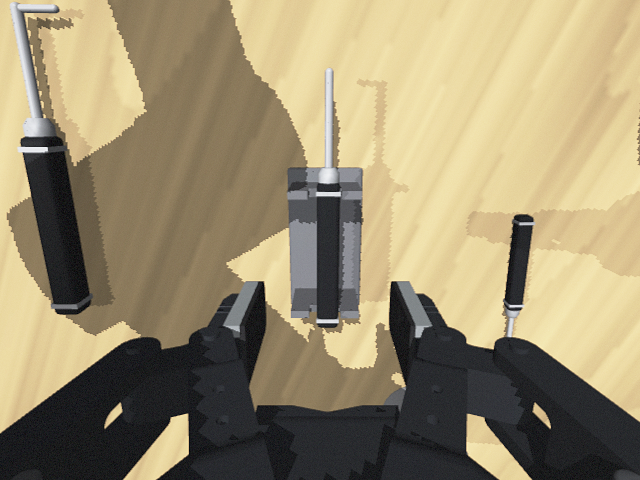

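View pics/z1_scene.png

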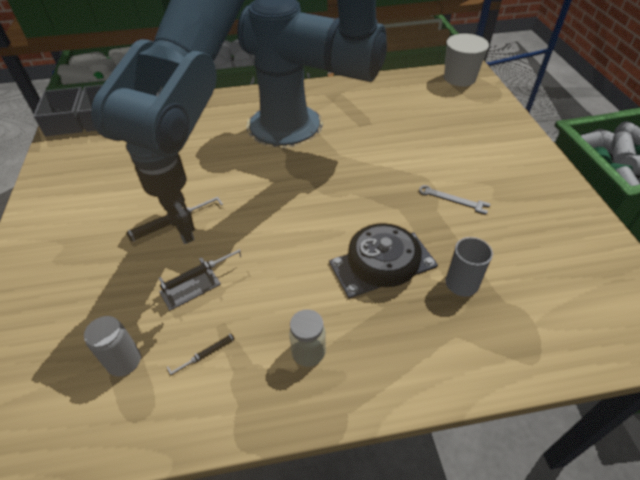

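View pics/z2.png

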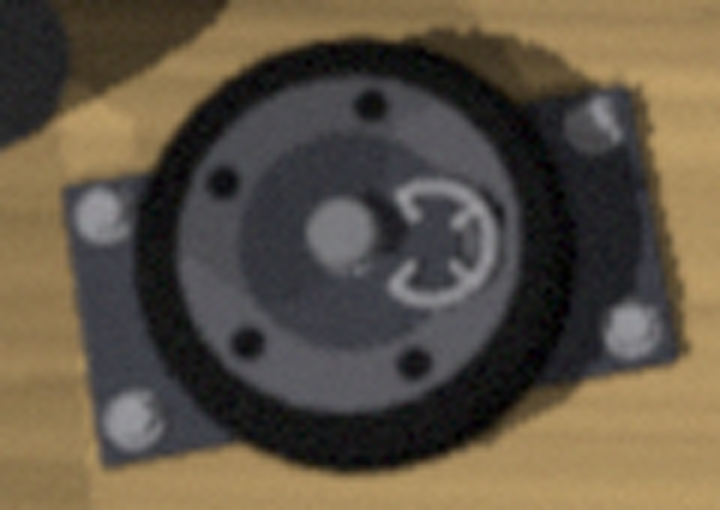

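The final pictures show the clip flat on the wheel, clear of the axle, and the pick lying in both notches. Nothing else has moved.

```bash
python3 -c "
from rig import r
print(r.finish_job())"
```

```text
the job is handed in; nothing more can be done
None
```

The job is done and handed in at about 19.5 s, with no verdict reported. I lifted the pick from its rest and lowered the hook into the gap. After a light touch on the washer of about 2–3 N, I drew the clip straight off and laid the pick back.

- **Pull:** it peaked at about 11.4 N in the readings. The clip snapped loose about 14 mm off the axle and did not fly off; I then drew it on slowly.
- **Clip:** the last top and scene pictures show it lying flat, partly over the washer's edge. Its centre is about 30 mm from the axle's line: 24 mm measured in the wrist view, plus a further 6 mm pull.
- **Pick:** it sits in both notches, about 2.5 mm off-centre across the rest but within the notch play. The gripper is open and well above it.
- **Other things:** the can, jar, tin, spanner and spare picks look unmoved in the final pictures.
- **Disagreement in the checks:** the washer contact came about 2 mm lower than the tip height worked out from the grasp. I set the prying height from the contact instead.

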